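Refit the winch drum on the toy parking tower

ROBOT

A 6-joint arm with a two-finger parallel gripper is mounted at the origin on the work surface. World frame = base frame: x ahead of the robot, y to its left, z up, the work surface at z = 0. Lengths are in m, angles in degrees, forces in N, time in s.
With the tool pointing down it reaches from about 0.35 to 0.875 m from the base axis. Payload 4.2 kg.
Tool frame: the origin (TCP) lies at the very end of the fingers, on their centre line; the grasp point (between the pads) lies behind it (r.grip_point_offset is the z of the grasp point in the tool frame, in m); z points along the fingers, y is the direction in which the jaws open and shut (so a half turn about z gives the same grasp; the last joint's range is limited). The gripper opens to 87 mm and grips with 3 to 60 N. Pads are 19 mm wide; open, the fingers measure 117 mm over their backs; the gripper's body (75 mm by 190 mm) begins 51 mm behind the grasp point.
Start: joints at [14.817, 22.042, 0.453, 0, -68.411, -14.817], TCP at [0.625, 0, 0.223] pointing down, gripper open.
Joint ranges: [-179.83, 179.83], [-69.29, 118.12], [-61.27, 80.66], [-181.25, 117.63], [-171.15, -9.14], [-177.46, 177.46]. Speed limits (degrees/s): [159.86, 159.86, 180, 180, 180, 180].

INTERFACE

Orientations are given as a 3x3 rotation matrix whose columns are the frame's x, y, z axes.
In Python, from station import r, capture, workorder gives the robot as it stands. The module is installed in compiled form; this text tells all that it offers.
- The arm moves only by the shell command python3 -m crank 'ROWS'. ROWS is JSON, a list of rows, each an object with "delta_rot": the turn, a rotation vector about the tool's x, y, z in rad, a list of three; "linear": the shift along the tool's x, y, z in m, a list of three; "gripper": the opening in per cent of the stroke, from 0 (shut) to 100 (fully open). A call has 1 to 10 rows; each row shifts and turns the commanded pose from where the row before left it, along the tool's axes as they then stand; what a row does not reach is not made up. A row lasts 1/8 s, in which the tool goes at most 62.5 mm and 10.7 degrees, less where a joint would pass 70% of its speed; a pose out of reach is approached as far as the arm can. A call is refused whole if a number of a shift passes 0.0625 or a number of a turn 0.188, either way. A call with a gripper value outside its range is refused whole. The fingers move at their own pace and stop on an object; the grip force is fixed at half the most. Time passes only in rows, so rows that do not move let the fingers close. It gives the time, the measured TCP pose, the force and the opening at its end, in the units of the state.
- r.sense(): the state, without advancing time (a new reading comes with each control period).
- capture(name): name is "scene" or "side" or "wrist"; returns a dict with "img" (400x640x3 uint8, blue, green, red), "fx", "fy", "cx", "cy" (pixels), "world_from_camera" (4x4, takes a point from camera to world coordinates). Camera axes: x right, y down, z forward; pixel columns grow to the right and rows downward; lengths in m; the calibration is good to about 2 mm. A picture is of the moment at which its call begins. There is no depth.
- workorder.finish_job(): hands the job in, once; it reports no verdict.
The state is a dict: "time_s": time; "joints": joint angles; "joint_velocities": joint speeds; "effort": joint torques, N m; "tcp_pos": TCP position; "ee_rot": TCP orientation; "wrist_force": force on the tool from outside, world axes, zero at the start; "moment": the same for the moment, N m; "gripper_width": opening from 0.0 (shut) to 1.0 (fully open).
Only numpy, scipy, OpenCV 4.12 (cv2) and the standard library are available. Lean on these libraries where they do the work, as an engineer would, in place of code of your own. Each camera call takes 0.05 s, during which the arm holds its last target.

TASK

The winch axle of the toy parking tower lies under the wooden bridge with only its bare tip sticking out: draw it out by the tip, lay it down on the shelf clear of the bridge and let go, then take it by its wooden grip, thread it through the bore of the lying wooden drum and lift the drum with it. Lay the axle down in both V forks on the tower's roof turntable, its grip overhanging on the side away from the lamp post and the drum hanging freely between the forks, and let go. Leave the bridge, the bus, the motorcycle and the toy tree where they are.

Things in the scene. Friction and masses are not known exactly. Their poses are not given: they have to be found in the camera images.
- axle: Loose winch axle, 90 g: steel rod 10 mm in diameter, 105 mm long, with a wooden grip 40 long, 20 wide, 14 high at its -x end; undersides level, it lies flat. Origin under the middle of the bare rod; x runs from grip to tip, z up. Tip at x = +52.5 mm, grip from -92.5 to -52.5. At the start it lies in the bridge's tunnel, 42 to 57 mm of its tip end sticking out.
- axle_mid (a point): Point on the axle's rod axis, halfway along the bare rod (5 mm above the origin of the axle). Axes as the axle's.
- axle_grip (a point): Centre of the axle's wooden grip, 72.5 mm from axle_mid towards -x, 7 mm above its underside. Axes as the axle's.
- drum: Loose wooden winch drum, 70 g, lying: octagonal cheeks 52 mm across flats, 8 mm thick, on a tube 28 mm across flats; 36 mm long in all (x). It rests on a flat of the cheeks and does not roll by itself. A straight octagonal bore, 16 mm across flats, runs level right through along x, 26 mm above the shelf. Origin on the underside below the middle. Either end can be threaded.
- drum_center (a point): Centre of the drum, on the bore's axis, halfway along; x along the bore.
- bridge: Loose wooden toy bridge, about 450 g, to be left alone: 150 mm long (its y), 100 mm wide (its x), 50 mm high. A tunnel 64 mm wide and 36 mm high runs through its middle along its x axis; the axle sticks out on its +x side. Origin on the underside at the middle, z up.
- tower: Toy parking tower fixed to the shelf, round, 170 mm in diameter. Its roof is a turntable disc, 162 mm in diameter, top 112 mm above the shelf; it carries the cradle and a lamp post. The disc turns against stiff friction (0.15 N m) and keeps its angle, which differs from start to start. Origin at the middle of the base, z up.
- cradle (a point): Where the middle of the seated rod's axis lies, 40 mm over the turntable disc, 152 mm over the shelf; x = the axle's direction, grip towards -x. Forks 8 mm thick at x = -32 and +32 mm, each a V notch (45 degree flanks, 34 mm wide at the top, rising 10 mm above the seated axis), 56 mm gap between. A lamp post (8 mm thick, top 62 mm above this point) at x = +71 mm leaves no room for the grip there.
- bus: Loose red plastic toy bus, 130 x 54 x 60 mm, long along its x, origin under its middle. To be left alone.
- motorcycle: Loose chrome toy motorcycle on a centre stand, 108 mm long (x), 53 mm wide over the handlebar, 65 mm high, origin under its middle. To be left alone.
- tree: Loose wooden toy tree, a cone on a trunk with a round foot, 40 mm in diameter, 100 mm high, origin under its middle. To be left alone.

How it is judged (in metres and radians):
On the way, in this order (a step that is already met when the one before it is completed fails the run):
1. The axle lies on the shelf, drawn clear of the bridge and let go (horizontal distance between axle_grip and bridge above 0.075 m and height (world z) of each of axle_grip, axle_mid below 0.02 m and contact force between the fingers and axle below 0.1 N and linear speed of axle below 0.02 m/s), for 0.2 s.
2. The drum hangs on the held axle, clear of the shelf (height (world z) of drum_center above 0.06 m and contact force between the fingers and axle above 0.5 N and contact force between the fingers and drum below 0.1 N and angle between the x axis of drum_center and the x axis of axle_mid, either way round below 0.25 rad and y of drum_center in the frame of axle_mid between -0.006 and 0.006 m and z of drum_center in the frame of axle_mid between -0.007 and 0.007 m and x of drum_center in the frame of axle_mid between -0.036 and 0.036 m), for 0.2 s.
At the end, for the whole second after the job is handed in: Axle in both V forks: its middle within 4 mm sideways and in height, 14 mm lengthwise of the cradle centre, rod within 0.08 rad of the cradle x axis, grip on the -x side; drum hanging on it, centre within 12 mm lengthwise of the cradle centre, 6 mm of the rod axis; all at rest and let go (angle between the x axis of axle_mid and the x axis of cradle, either way round below 0.08 rad and x of axle_mid in the frame of cradle between -0.014 and 0.014 m and y of axle_mid in the frame of cradle between -0.004 and 0.004 m and z of axle_mid in the frame of cradle between -0.004 and 0.004 m and angle between the x axis of drum_center and the x axis of axle_mid, either way round below 0.25 rad and y of drum_center in the frame of axle_mid between -0.006 and 0.006 m and z of drum_center in the frame of axle_mid between -0.007 and 0.007 m and x of drum_center in the frame of axle_mid between -0.036 and 0.036 m and x of drum_center in the frame of cradle between -0.012 and 0.012 m and x of axle_grip in the frame of cradle below -0.04 m and linear speed of axle below 0.02 m/s and linear speed of drum below 0.03 m/s and contact force between the fingers and axle below 0.1 N and contact force between the fingers and drum below 0.1 N); the robot touches nothing.
It fails at once if The bridge is shifted by more than 20 mm or tipped (distance of bridge from where it was at the start of the episode above 0.02 m or angle between bridge's own z axis and vertical above 0.4 rad).
It fails at once if The bus is shifted by more than 20 mm or tipped (distance of bus from where it was at the start of the episode above 0.02 m or angle between bus's own z axis and vertical above 0.4 rad).
It fails at once if The motorcycle is shifted by more than 20 mm or tipped (distance of motorcycle from where it was at the start of the episode above 0.02 m or angle between motorcycle's own z axis and vertical above 0.4 rad).
It fails at once if The tree is shifted by more than 20 mm or tipped (distance of tree from where it was at the start of the episode above 0.02 m or angle between tree's own z axis and vertical above 0.4 rad).
It also fails if it takes over 72 s, if anything falls off the work surface, if the arm or the gripper's body presses on something with over 40 N, if the wrist force passes 120 N, or if a joint passes its speed limit or range.

## Working session

There is one attempt and no reset: what is moved stays moved. The work goes in short steps, Python scripts to look and compute and a shell command to move; the robot and the scene stay as the last step left them, time stands still between calls to the robot, and variables do not carry over. Pictures are saved under pics/ and viewed, and the job is handed in when it is done.

```bash
mkdir -p pics; ls
python3 - <<'E'
from station import r,capture
import cv2,numpy as np
np.set_printoptions(precision=4,suppress=True)
s=r.sense();print(s['time_s'],s['tcp_pos'],s['ee_rot'],s['gripper_width'],r.grip_point_offset)
for n in("scene","side","wrist"):
    c=capture(n);cv2.imwrite(f"pics/{n}0.png",c["img"]);print(n,c["fx"],c["fy"],c["cx"],c["cy"]);print(np.array(c["world_from_camera"]))
    np.savez(f"pics/{n}0.npz",**c)
E
```

```text
pics
0.0 [0.6244 0.     0.2215] [[-0.0002 -1.     -0.0022]
 [-1.      0.0002 -0.0001]
 [ 0.0001  0.0022 -1.    ]] 1.0023827208511067 -0.0187
scene 474.45748862724366 474.45748862724366 314.99747067741384 200.19990017261307
[[ 0.5918  0.6777 -0.4364  1.076 ]
 [ 0.8061 -0.497   0.3213 -0.4167]
 [ 0.0008 -0.5419 -0.8404  1.1546]
 [ 0.      0.      0.      1.    ]]
side 375.5787018604794 375.5787018604794 320.3708425742149 193.85358762247952
[[ 0.7417 -0.4432  0.5035  0.1193]
 [-0.6705 -0.4667  0.5768 -0.4819]
 [-0.0206 -0.7654 -0.6433  0.6633]
 [ 0.      0.      0.      1.    ]]
wrist 293.19544713949296 293.19544713949296 316.9733630737577 195.5694314855437
[[-1.      0.0013 -0.0015  0.6248]
 [ 0.0007  0.953   0.3029 -0.0839]
 [ 0.0018  0.3029 -0.953   0.3844]
 [ 0.      0.      0.      1.    ]]
```

View pics/scene0.png

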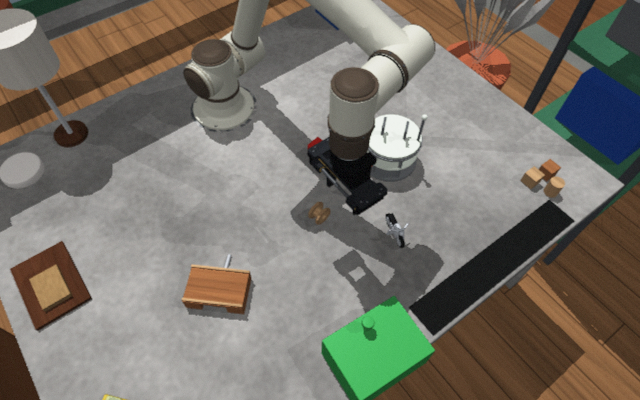

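View pics/side0.png

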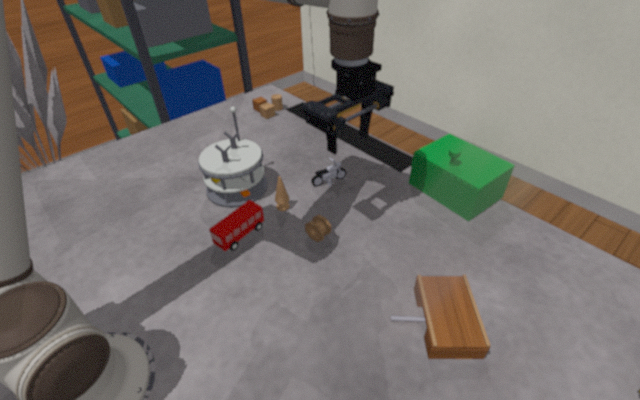

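View pics/wrist0.png

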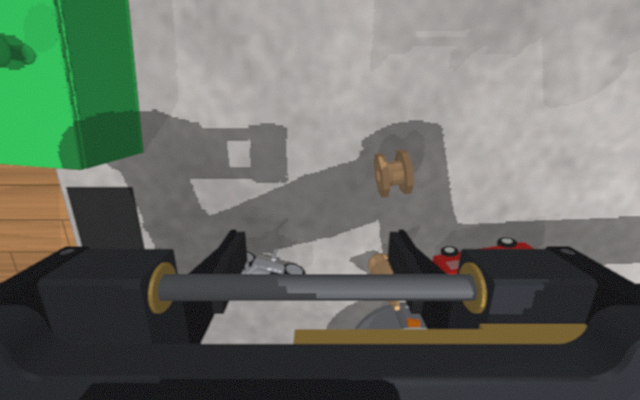

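```bash
cat > h.py <<'E'
import numpy as np,cv2
np.set_printoptions(precision=4,suppress=True)
def load(n): return dict(np.load(f"pics/{n}.npz"))
def snap(n,name):
    from station import capture
    c=capture(n);np.savez(f"pics/{name}.npz",**c);cv2.imwrite(f"pics/{name}.png",c["img"]);return c
def ray(c,u,v):
    T=np.array(c["world_from_camera"]);d=T[:3,:3]@np.array([(u-c["cx"])/c["fx"],(v-c["cy"])/c["fy"],1.]);return T[:3,3],d
def onz(c,u,v,z):
    o,d=ray(c,u,v);return o+d*(z-o[2])/d[2]
def proj(c,p):
    T=np.array(c["world_from_camera"]);q=T[:3,:3].T@(np.array(p)-T[:3,3]);return np.array([c["cx"]+c["fx"]*q[0]/q[2],c["cy"]+c["fy"]*q[1]/q[2]])
def tri(obs):
    A=np.zeros((3,3));b=np.zeros(3)
    for c,u,v in obs:
        o,d=ray(c,u,v);d=d/np.linalg.norm(d);P=np.eye(3)-np.outer(d,d);A+=P;b+=P@o
    x=np.linalg.solve(A,b)
    return x,[np.round(proj(c,x)-[u,v],1) for c,u,v in obs]
def crop(c,u0,v0,w,h,k,name):
    cv2.imwrite(f"pics/{name}.png",cv2.resize(c["img"][v0:v0+h,u0:u0+w],None,fx=k,fy=k,interpolation=cv2.INTER_CUBIC))
E
python3 - <<'E'
from h import *
s=load("scene0");d=load("side0")
a=np.vstack([cv2.resize(s["img"][240:320,170:270],(400,320)),]);b=cv2.resize(d["img"][265:365,380:500],(384,320));
A=cv2.resize(s["img"][110:190,360:440],(320,320) );B=cv2.resize(d["img"][100:200,190:290],(320,320))
cv2.imwrite("pics/z1.png",np.hstack([a,b]))
cv2.imwrite("pics/z2.png",np.hstack([cv2.resize(s["img"][100:190,360:440],(400,450),interpolation=2),cv2.resize(d["img"][100:190,190:270],(400,450),interpolation=2)]))
cv2.imwrite("pics/z3.png",np.hstack([cv2.resize(s["img"][190:250,300:340],(400,600),interpolation=2),cv2.resize(d["img"][200:260,300:340],(400,600),interpolation=2)]))
E
```

```text
(no output)
```

View pics/z1.png

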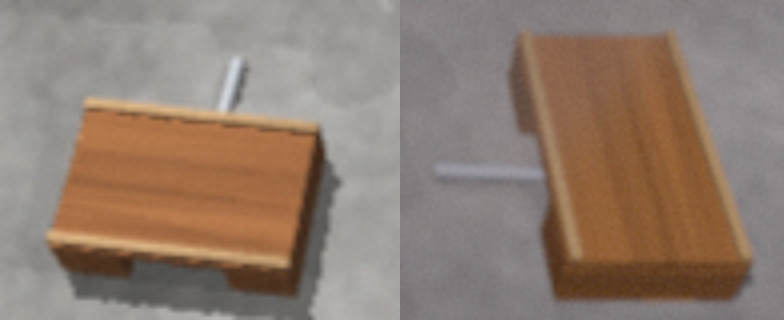

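View pics/z2.png

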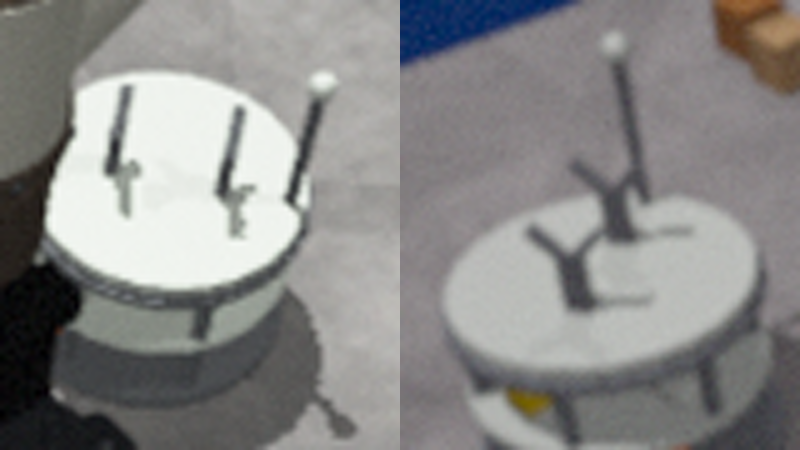

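View pics/z3.png

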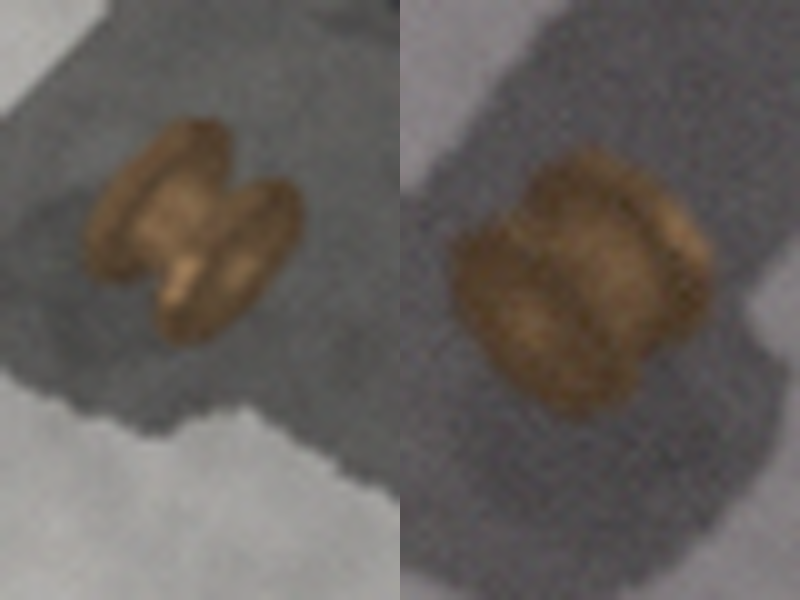

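Run:
```python
from h import *
s=load("scene0");d=load("side0")
S=lambda x,y:(170+x/4,240+y/4); D=lambda x,y:(380+(x-400)/3.2,265+y/3.2)
for n,a,b in(("tip",(237,57),(436,170)),("ent",(224,108),(545,177))):
    print(n,tri([(s,*S(*a)),(d,*D(*b))]),onz(s,*S(*a),.005),onz(d,*D(*b),.005))
print("bridge scene",[onz(s,*S(*p),.05)[:2] for p in((86,100),(320,124),(292,266),(48,236))])
print("bridge side",[onz(d,*D(*p),.05)[:2] for p in((522,33),(670,33),(750,258),(573,260))])
S=lambda x,y:(360+x/5,100+y/5); D=lambda x,y:(190+(x-400)/5,100+y/5)
print("lamp",tri([(s,*S(322,85)),(d,*D(614,45))]))
print("lampbase",onz(s,*S(294,200),.112),onz(d,*D(645,200),.112))
# fork feet
print("forks feet scene", onz(s,*S(112,172),.112),onz(s,*S(222,192),.112))
print("forks feet side", onz(d,*D(580,305),.112),onz(d,*D(622,238),.112))
S=lambda x,y:(300+x/10,190+y/10); D=lambda x,y:(300+(x-400)/10,200+y/10)
print("drum near cheek hole", onz(s,*S(238,262),.026),onz(d,*D(540,325),.026))
print("drum ctr", tri([(s,*S(195,230)),(d,*D(585,280))]))
for p,q in((S(160,200),S(230,262)),):print(onz(s,*p,.026),onz(s,*q,.026))
for p,q in((D(540,318),D(628,250)),):print(onz(d,*p,.026),onz(d,*q,.026))
w=load("wrist0")
for n,u,v in(("L",380,172),("R",407,172)):print(onz(w,u,v,.026))
```

```text
tip (array([ 0.4824, -0.2655,  0.0054]), [array([-0.1,  0.1]), array([-0.1, -0.1])]) [ 0.4821 -0.2652  0.005 ] [ 0.4826 -0.2657  0.005 ]
ent (array([ 0.5184, -0.3046,  0.0184]), [array([-3.5,  3.2]), array([-5.4, -4.1])]) [ 0.5093 -0.2913  0.005 ] [ 0.527  -0.3133  0.005 ]
bridge scene [array([ 0.4747, -0.3641]), array([ 0.5769, -0.2529]), array([ 0.6461, -0.3162]), array([ 0.5417, -0.4262])]
bridge side [array([ 0.5714, -0.2553]), array([ 0.6385, -0.318 ]), array([ 0.539 , -0.4268]), array([ 0.4695, -0.3641])]
lamp (array([0.5423, 0.3406, 0.2059]), [array([ 0.1, -0.2]), array([0.2, 0.2])])
lampbase [0.545 0.341 0.112] [0.5428 0.3401 0.112 ]
forks feet scene [0.4678 0.271  0.112 ] [0.5163 0.3119 0.112 ]
forks feet side [0.4629 0.2768 0.112 ] [0.5127 0.3159 0.112 ]
drum near cheek hole [0.5469 0.0031 0.026 ] [ 0.5126 -0.005   0.026 ]
drum ctr (array([ 0.531 , -0.    ,  0.0248]), [array([-0. ,  0.1]), array([-0.1, -0.1])])
[ 0.5179 -0.0023  0.026 ] [0.5456 0.0013 0.026 ]
[ 0.5141 -0.0033  0.026 ] [ 0.5445 -0.0008  0.026 ]
[ 0.5453 -0.0008  0.026 ]
[ 0.5115 -0.0008  0.026 ]
```

Run:
```python
from h import *
s=load("scene0");d=load("side0")
im=s["img"]
print("moto",onz(d,328,182,.0)[:2],onz(s,398,240,.0)[:2],onz(s,393,218,.0)[:2])
print("tree",onz(d,283,208,0)[:2])
print("bus",[onz(d,u,v,.0)[:2] for u,v in((213,243),(232,250),(263,225))],onz(d,238,215,.06)[:2])
```

```text
moto [0.6895 0.1367] [0.7162 0.1315] [0.6552 0.167 ]
tree [0.5282 0.1376]
bus [array([0.3293, 0.1542]), array([0.3509, 0.1037]), array([0.4526, 0.1218])] [0.3989 0.1352]
```

```bash
python3 -m crank '[{"linear":[0.046,0.0217,0],"delta_rot":[0,0,0],"gripper":100},{"linear":[0.046,0.0217,0],"delta_rot":[0,0,0],"gripper":100},{"linear":[0.046,0.0217,0],"delta_rot":[0,0,0],"gripper":100},{"linear":[0.046,0.0217,0],"delta_rot":[0,0,0],"gripper":100},{"linear":[0.046,0.0217,0],"delta_rot":[0,0,0],"gripper":100},{"linear":[0.046,0.0217,0],"delta_rot":[0,0,0],"gripper":100},{"linear":[0,0,0],"delta_rot":[0,0,0.179],"gripper":100},{"linear":[0,0,0],"delta_rot":[0,0,0.179],"gripper":100},{"linear":[0,0,0],"delta_rot":[0,0,0.179],"gripper":100},{"linear":[0,0,0],"delta_rot":[0,0,0.179],"gripper":100}]'
python3 -m crank '[{"linear":[0,0,0],"delta_rot":[0,0,0.179],"gripper":100},{"linear":[0,0,0],"delta_rot":[0,0,0.179],"gripper":100},{"linear":[0,0,0],"delta_rot":[0,0,0.179],"gripper":100},{"linear":[0,0,0],"delta_rot":[0,0,0.179],"gripper":100},{"linear":[0,0,0],"delta_rot":[0,0,0.179],"gripper":100},{"linear":[0,0,0],"delta_rot":[0,0,0.179],"gripper":100},{"linear":[0,0,0.03],"delta_rot":[0,0,0.179],"gripper":100},{"linear":[0,0,0.03],"delta_rot":[0,0,0.179],"gripper":100},{"linear":[0,0,0.02],"delta_rot":[0,0,0.179],"gripper":100},{"linear":[0,0,0],"delta_rot":[0,0,0],"gripper":100}]'
python3 - <<'E'
from h import *
from station import r
s=r.sense();print(s["time_s"],s["tcp_pos"],s["ee_rot"],s["joints"])
snap("wrist","w1");snap("scene","s1");snap("side","d1")
E
```

```text
time_s: 1.4
tcp_pos: [0.4945, -0.276, 0.2222]
ee_rot: [[-0.661, -0.75, -0.001], [-0.75, 0.661, 0.0], [0.0, 0.001, -1.0]]
wrist_force: [-0.0, -0.3, 0.5]
gripper_width: 1.002
time_s: 2.65
tcp_pos: [0.4935, -0.2756, 0.1407]
ee_rot: [[-0.729, 0.685, -0.004], [0.685, 0.729, 0.001], [0.004, -0.002, -1.0]]
wrist_force: [-0.6, -0.4, 0.8]
gripper_width: 1.0
2.65 [ 0.4935 -0.2756  0.1407] [[-0.7287  0.6848 -0.0044]
 [ 0.6848  0.7287  0.0013]
 [ 0.0041 -0.0021 -1.    ]] [ -12.77     20.5574  -14.5024   -0.0205  -55.2015 -120.4374]
```

View pics/w1.png

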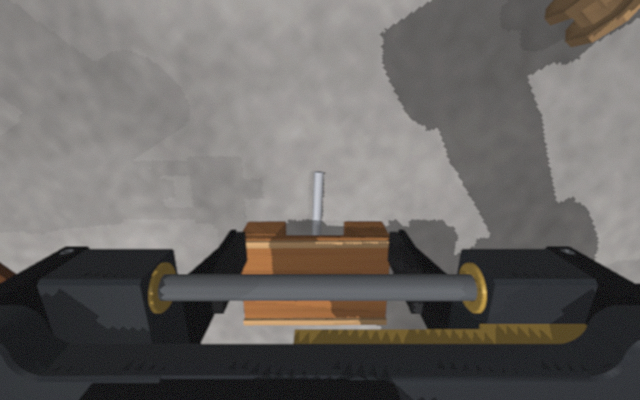

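View pics/d1.png

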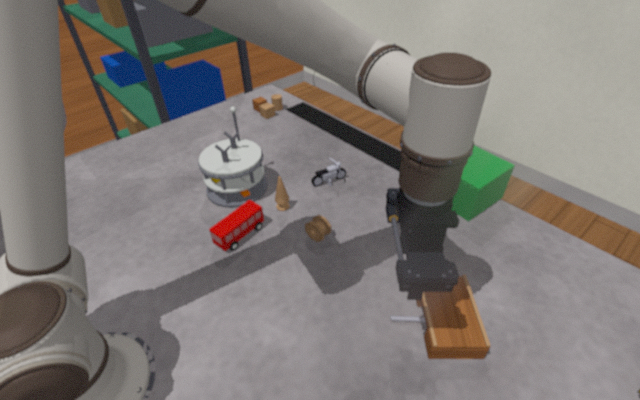

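View pics/s1.png

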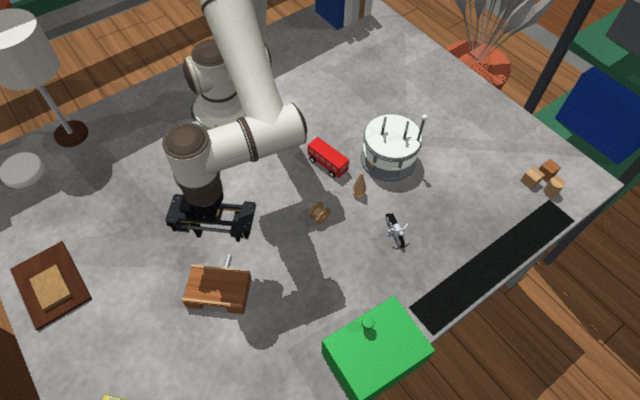

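Run:
```python
from h import *
w=load("w1");s=load("s1");d=load("d1")
g=w["img"].astype(int)
cv2.imwrite("pics/w1z.png",cv2.resize(w["img"][160:250,270:370],(700,630),interpolation=2))
for v in range(172,234,8):
    row=g[v,300:335].astype(float).sum(1);print(v,row.astype(int).tolist()[5:30])
```

```text
172 [488, 489, 494, 482, 477, 465, 449, 436, 430, 431, 436, 449, 438, 421, 409, 405, 395, 390, 373, 373, 415, 456, 468, 467, 471]
180 [486, 491, 483, 470, 462, 446, 446, 436, 441, 477, 534, 582, 595, 585, 567, 537, 475, 400, 368, 412, 462, 476, 476, 475, 476]
188 [492, 484, 481, 462, 449, 437, 440, 437, 460, 508, 556, 586, 591, 579, 557, 518, 444, 375, 364, 420, 465, 479, 472, 476, 471]
196 [488, 493, 485, 477, 464, 453, 450, 439, 470, 529, 573, 596, 599, 579, 539, 486, 418, 362, 369, 437, 479, 486, 488, 492, 495]
204 [487, 488, 483, 476, 457, 461, 458, 447, 481, 538, 580, 600, 589, 563, 522, 464, 397, 396, 448, 492, 495, 496, 506, 497, 499]
212 [488, 491, 484, 476, 459, 461, 445, 461, 497, 560, 600, 601, 587, 544, 499, 437, 365, 370, 442, 485, 495, 503, 497, 496, 498]
220 [310, 293, 282, 276, 294, 301, 310, 356, 407, 437, 458, 470, 479, 460, 402, 364, 374, 427, 475, 495, 490, 484, 488, 483, 490]
228 [266, 260, 270, 264, 260, 268, 276, 305, 349, 352, 355, 343, 323, 307, 283, 269, 278, 287, 289, 291, 282, 284, 288, 289, 295]
```

View pics/w1z.png

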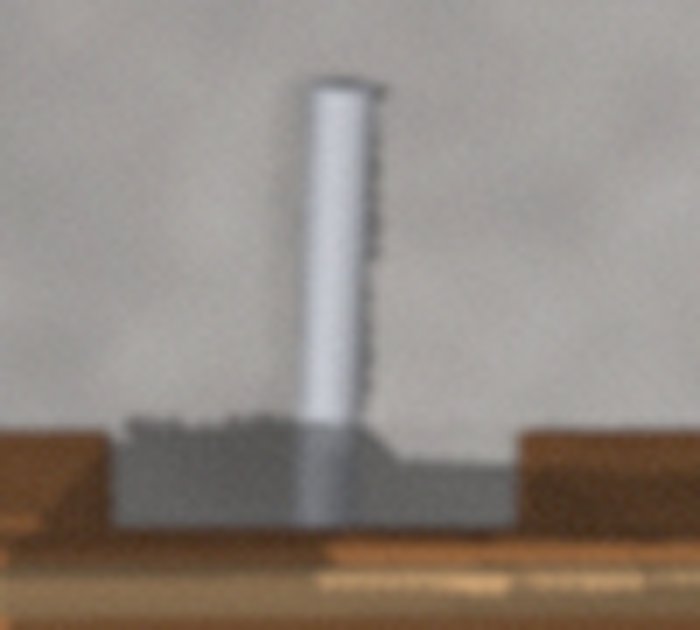

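Run:
```python
from h import *
w=load("w1")
a=onz(w,318.6,173.5,.005);b=onz(w,316.4,234,.005);x=(a-b)/np.linalg.norm(a-b);print(a,b,np.degrees(np.arctan2(x[1],x[0])))
R=np.array([[-.7287,.6848],[.6848,.7287]]);
for k in(.016,.02):
    g=a-x*k;print(g,"tool dx,dy",R.T@(g[:2]-[.4935,-.2756]))
```

```text
[ 0.4846 -0.2655  0.005 ] [ 0.5333 -0.3145  0.005 ] 134.8089573864258
[ 0.4959 -0.2768  0.005 ] tool dx,dy [-0.0026  0.0007]
[ 0.4987 -0.2797  0.005 ] tool dx,dy [-0.0066  0.0006]
```

```bash
python3 -m crank '[{"linear":[-0.003,0.0005,0.03],"delta_rot":[0,0,0.035],"gripper":100},{"linear":[0,0,0.03],"delta_rot":[0,0,0],"gripper":100},{"linear":[0,0,0.03],"delta_rot":[0,0,0],"gripper":100},{"linear":[0,0,0.03],"delta_rot":[0,0,0],"gripper":100},{"linear":[0,0,0.014],"delta_rot":[0,0,0],"gripper":100},{"linear":[0,0,0],"delta_rot":[0,0,0],"gripper":100},{"linear":[0,0,0],"delta_rot":[0,0,0],"gripper":100}]'
python3 - <<'E'
from h import *
from station import r
s=r.sense();print(s["time_s"],s["tcp_pos"])
snap("wrist","w2")
E
```

```text
time_s: 3.68
tcp_pos: [0.4984, -0.278, 0.0099]
ee_rot: [[-0.703, 0.711, 0.003], [0.711, 0.703, -0.001], [-0.002, 0.001, -1.0]]
wrist_force: [0.1, -0.5, 0.1]
gripper_width: 1.004
3.675 [ 0.4984 -0.278   0.0099]
```

View pics/w2.png

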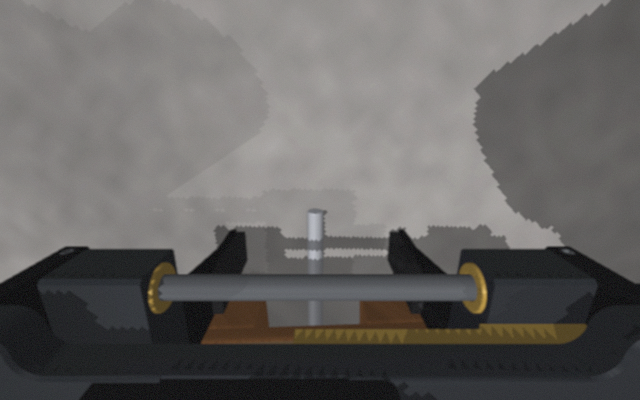

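```bash
python3 -m crank '[{"linear":[0,0,0.006],"delta_rot":[0,0,0],"gripper":100},{"linear":[0,0,0],"delta_rot":[0,0,0],"gripper":20},{"linear":[0,0,0],"delta_rot":[0,0,0],"gripper":0},{"linear":[0,0,0],"delta_rot":[0,0,0],"gripper":0},{"linear":[0,0,0],"delta_rot":[0,0,0],"gripper":0},{"linear":[0,0,0],"delta_rot":[0,0,0],"gripper":0},{"linear":[0,0,0],"delta_rot":[0,0,0],"gripper":0}]'
```

```text
time_s: 4.6
tcp_pos: [0.4973, -0.2777, 0.0026]
ee_rot: [[-0.703, 0.711, -0.0], [0.711, 0.703, 0.0], [0.0, -0.0, -1.0]]
wrist_force: [-0.1, 0.1, -0.2]
gripper_width: 0.405
```

```bash
python3 -m crank '[{"linear":[0,0,0],"delta_rot":[0,0,0],"gripper":0},{"linear":[0,0,0],"delta_rot":[0,0,0],"gripper":0},{"linear":[0,0,0],"delta_rot":[0,0,0],"gripper":0},{"linear":[0,0,0],"delta_rot":[0,0,0],"gripper":0},{"linear":[0,0,0],"delta_rot":[0,0,0],"gripper":0}]'
```

```text
time_s: 5.22
tcp_pos: [0.4973, -0.2777, 0.0025]
ee_rot: [[-0.703, 0.711, -0.0], [0.711, 0.703, 0.0], [0.0, -0.0, -1.0]]
wrist_force: [-1.0, -0.7, 0.2]
gripper_width: 0.102
```

```bash
python3 -m crank '[{"linear":[0.008,0,0],"delta_rot":[0,0,0],"gripper":0},{"linear":[0.016,0,0],"delta_rot":[0,0,0],"gripper":0},{"linear":[0.018,0,0],"delta_rot":[0,0,0],"gripper":0},{"linear":[0.018,0,0],"delta_rot":[0,0,0],"gripper":0},{"linear":[0.018,0,0],"delta_rot":[0,0,0],"gripper":0},{"linear":[0.018,0,0],"delta_rot":[0,0,0],"gripper":0},{"linear":[0.018,0,0],"delta_rot":[0,0,0],"gripper":0},{"linear":[0.016,0,0],"delta_rot":[0,0,0],"gripper":0},{"linear":[0.008,0,0],"delta_rot":[0,0,0],"gripper":0},{"linear":[0,0,0],"delta_rot":[0,0,0],"gripper":0}]'
python3 - <<'E'
from h import *
snap("wrist","w3");snap("side","d3")
E
```

```text
time_s: 6.48
tcp_pos: [0.3998, -0.1792, 0.0026]
ee_rot: [[-0.703, 0.711, -0.001], [0.711, 0.703, 0.0], [0.0, -0.0, -1.0]]
wrist_force: [-0.4, -0.4, -0.4]
gripper_width: 0.105
```

View pics/d3.png

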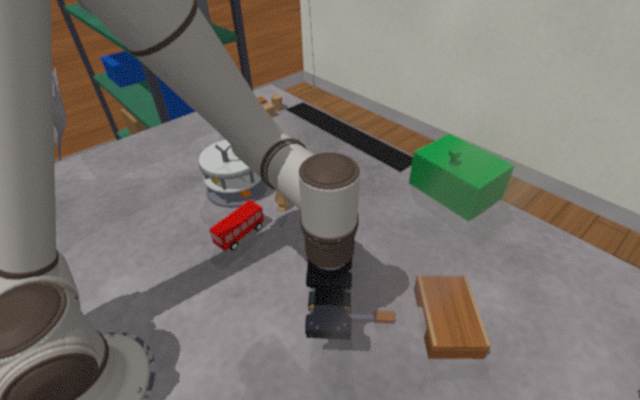

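```bash
python3 -m crank '[{"linear":[0,0,0],"delta_rot":[0,0,0],"gripper":60},{"linear":[0,0,0],"delta_rot":[0,0,0],"gripper":60},{"linear":[0,0,0],"delta_rot":[0,0,0],"gripper":60},{"linear":[0,0,0],"delta_rot":[0,0,0],"gripper":60},{"linear":[0,0,-0.03],"delta_rot":[0,0,0],"gripper":60},{"linear":[-0.02,0,-0.03],"delta_rot":[0,0,0],"gripper":60},{"linear":[-0.03,0,0],"delta_rot":[0,0,0],"gripper":60},{"linear":[-0.03,0,0],"delta_rot":[0,0,0],"gripper":60},{"linear":[-0.028,0,0],"delta_rot":[0,0,0],"gripper":60},{"linear":[0,0,0],"delta_rot":[0,0,0],"gripper":60}]'
python3 - <<'E'
from h import *
from station import r
s=r.sense();print(s["tcp_pos"],s["ee_rot"])
snap("wrist","w4");snap("side","d4");snap("scene","s4")
a=load("s4")["img"][180:320,150:300];b=load("d4")["img"][230:370,290:500]
cv2.imwrite("pics/z4.png",np.hstack([cv2.resize(a,(300,280)),cv2.resize(b,(420,280))]))
E
```

```text
time_s: 7.82
tcp_pos: [0.4773, -0.2574, 0.0623]
ee_rot: [[-0.702, 0.712, 0.001], [0.712, 0.702, -0.0], [-0.001, 0.0, -1.0]]
wrist_force: [-0.3, 0.1, -0.2]
gripper_width: 0.602
[ 0.4773 -0.2574  0.0623] [[-0.702   0.7122  0.0007]
 [ 0.7122  0.702  -0.0003]
 [-0.0007  0.0003 -1.    ]]
```

View pics/w4.png

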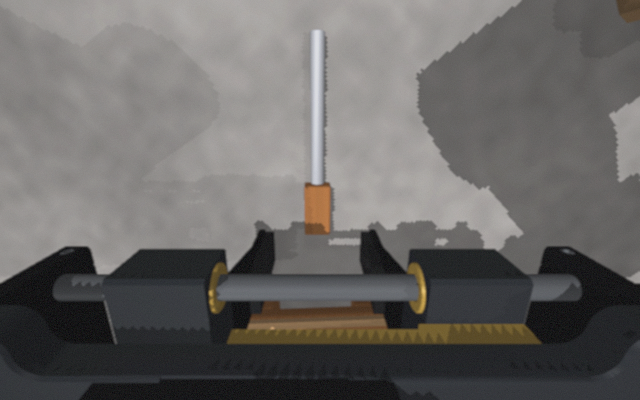

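View pics/z4.png

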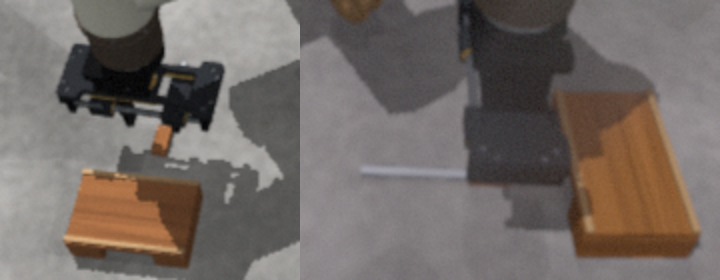

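Run:
```python
from h import *
w=load("w4")
R=np.array([[-.702,.7122],[.7122,.702]]);t=np.array([.4773,-.2574])
tip=onz(w,317.5,31,.005);f=onz(w,317.5,183.5,.014);e=onz(w,317.5,234.5,.014) 
for n,p in(("tip",tip),("front",f),("back",e)):print(n,p,R.T@(p[:2]-t))
print(np.linalg.norm(tip-f),np.linalg.norm(f-e))
h=cv2.cvtColor(w["img"],cv2.COLOR_BGR2HSV)
m=cv2.inRange(h,(5,100,60),(25,255,255));ys,xs=np.nonzero(m[180:240,290:350]);print(xs.min()+290,xs.max()+290,ys.min()+180,ys.max()+180)
```

```text
tip [ 0.387  -0.1653  0.005 ] [0.129  0.0004]
front [ 0.4593 -0.2387  0.014 ] [0.0259 0.0003]
back [ 0.4886 -0.2684  0.014 ] [-0.0158  0.0003]
0.10348660415344732 0.0417004304773008
305 330 183 233
```

```bash
python3 -m crank '[{"linear":[0.009,0.0003,0.02],"delta_rot":[0,0,0],"gripper":60},{"linear":[0,0,0.02],"delta_rot":[0,0,0],"gripper":60},{"linear":[0,0,0.02],"delta_rot":[0,0,0],"gripper":60},{"linear":[0,0,0],"delta_rot":[0,0,0],"gripper":0},{"linear":[0,0,0],"delta_rot":[0,0,0],"gripper":0},{"linear":[0,0,0],"delta_rot":[0,0,0],"gripper":0},{"linear":[0,0,0],"delta_rot":[0,0,0],"gripper":0},{"linear":[0,0,0],"delta_rot":[0,0,0],"gripper":0},{"linear":[0,0,0],"delta_rot":[0,0,0],"gripper":0},{"linear":[0,0,0],"delta_rot":[0,0,0],"gripper":0}]'
```

```text
time_s: 9.22
tcp_pos: [0.4702, -0.2497, 0.003]
ee_rot: [[-0.703, 0.711, 0.0], [0.711, 0.703, -0.0], [-0.0, 0.0, -1.0]]
wrist_force: [-1.5, 2.5, 5.6]
gripper_width: 0.226
```

```bash
python3 -m crank '[{"linear":[0,0,-0.02],"delta_rot":[0,0,0],"gripper":0},{"linear":[0,0,-0.03],"delta_rot":[0,0,0],"gripper":0},{"linear":[0,0,-0.03],"delta_rot":[0,0,0],"gripper":0},{"linear":[0,0,-0.03],"delta_rot":[0,0,0],"gripper":0},{"linear":[0.014,0.007,-0.01],"delta_rot":[0,0,0],"gripper":0},{"linear":[0.028,0.014,0],"delta_rot":[0,0,0],"gripper":0},{"linear":[0.03,0.014,0],"delta_rot":[0,0,0],"gripper":0},{"linear":[0.03,0.014,0],"delta_rot":[0,0,0],"gripper":0},{"linear":[0.028,0.014,0],"delta_rot":[0,0,0],"gripper":0},{"linear":[0.014,0.007,0],"delta_rot":[0,0,0],"gripper":0}]'
python3 - <<'E'
from h import *
snap("wrist","w5")
E
```

```text
time_s: 10.48
tcp_pos: [0.4164, -0.0964, 0.1213]
ee_rot: [[-0.704, 0.71, -0.003], [0.71, 0.704, 0.0], [0.002, -0.002, -1.0]]
wrist_force: [-0.3, -0.1, -1.0]
gripper_width: 0.226
```

View pics/w5.png

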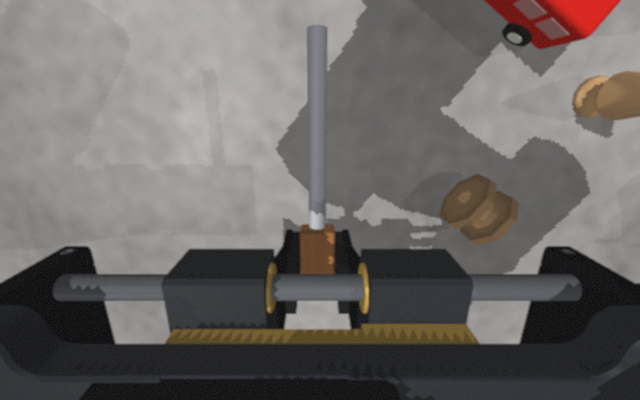

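```bash
cat >> h.py <<'E'
def toolpt(s,p): return np.array(s["tcp_pos"])+np.array(s["ee_rot"])@np.array(p)
E
python3 - <<'E'
from h import *
from station import r
s=r.sense();w=load("w5")
for p in((.12,0,-.002),(.12,0,.003),(.015,0,-.002)):print(proj(w,toolpt(s,p)))
E
python3 -m crank '[{"linear":[0,0,0],"delta_rot":[0,0,-0.1],"gripper":0},{"linear":[0,0,0],"delta_rot":[0,0,-0.16],"gripper":0},{"linear":[0,0,0],"delta_rot":[0,0,-0.18],"gripper":0},{"linear":[0,0,0],"delta_rot":[0,0,-0.18],"gripper":0},{"linear":[0,0,0],"delta_rot":[0,0,-0.18],"gripper":0},{"linear":[0,0,0],"delta_rot":[0,0,-0.18],"gripper":0},{"linear":[0,0,0],"delta_rot":[0,0,-0.18],"gripper":0},{"linear":[0,0,0],"delta_rot":[0,0,-0.18],"gripper":0},{"linear":[0,0,0],"delta_rot":[0,0,-0.18],"gripper":0},{"linear":[0,0,0],"delta_rot":[0,0,-0.18],"gripper":0}]'
python3 -m crank '[{"linear":[0,0,0],"delta_rot":[0,0,-0.18],"gripper":0},{"linear":[0,0,0],"delta_rot":[0,0,-0.18],"gripper":0},{"linear":[0,0,0],"delta_rot":[0,0,-0.18],"gripper":0},{"linear":[0,0,0],"delta_rot":[0,0,-0.18],"gripper":0},{"linear":[0,0,0],"delta_rot":[0,0,-0.18],"gripper":0},{"linear":[0,0,0],"delta_rot":[0,0,-0.18],"gripper":0},{"linear":[0,0,0],"delta_rot":[0,0,-0.18],"gripper":0},{"linear":[0,0,0],"delta_rot":[0,0,-0.18],"gripper":0},{"linear":[0,0,0],"delta_rot":[0,0,-0.18],"gripper":0},{"linear":[0,0,0],"delta_rot":[0,0,-0.18],"gripper":0}]'
```

```text
[317.2202  22.1177]
[317.215   24.7112]
[317.3303 222.606 ]
time_s: 11.78
tcp_pos: [0.4175, -0.0979, 0.1215]
ee_rot: [[-0.61, -0.792, -0.002], [-0.792, 0.61, 0.0], [0.001, 0.002, -1.0]]
wrist_force: [0.2, -0.1, -2.4]
gripper_width: 0.228
time_s: 13.02
tcp_pos: [0.4174, -0.0979, 0.1214]
ee_rot: [[0.91, -0.414, -0.002], [-0.414, -0.91, 0.0], [-0.002, 0.001, -1.0]]
wrist_force: [0.5, 0.7, -0.9]
gripper_width: 0.224
```

```bash
python3 -m crank '[{"linear":[0,0,0],"delta_rot":[0,0,-0.17],"gripper":0},{"linear":[0,0,0],"delta_rot":[0,0,-0.17],"gripper":0},{"linear":[0,0,0],"delta_rot":[0,0,-0.157],"gripper":0},{"linear":[-0.009,-0.0242,0],"delta_rot":[0,0,0],"gripper":0},{"linear":[-0.009,-0.0242,0],"delta_rot":[0,0,0],"gripper":0},{"linear":[-0.009,-0.0242,0],"delta_rot":[0,0,0],"gripper":0},{"linear":[-0.009,-0.0242,0],"delta_rot":[0,0,0],"gripper":0},{"linear":[0,0,0],"delta_rot":[0,0,0],"gripper":0},{"linear":[0,0,0],"delta_rot":[0,0,0],"gripper":0}]'
python3 - <<'E'
from h import *
from station import r
s=r.sense();print(s["tcp_pos"],s["joints"],s["ee_rot"])
for n,m in(("wrist","w6"),("side","d6"),("scene","s6")):snap(n,m)
a=load("s6")["img"][150:250,260:360];b=load("d6")["img"][180:280,250:350]
cv2.imwrite("pics/z6.png",np.hstack([cv2.resize(a,(400,400),interpolation=2),cv2.resize(b,(400,400),interpolation=2)]))
E
```

```text
time_s: 14.15
tcp_pos: [0.3762, -0.004, 0.1221]
ee_rot: [[0.998, 0.064, -0.001], [0.064, -0.998, -0.0], [-0.001, 0.0, -1.0]]
wrist_force: [0.6, -0.2, -0.2]
gripper_width: 0.23
[ 0.3762 -0.004   0.1221] [ 24.5223   4.0515 -40.4205  -0.0044 -45.5857  69.1765] [[ 0.9979  0.0645 -0.0009]
 [ 0.0645 -0.9979 -0.0004]
 [-0.001   0.0003 -1.    ]]
```

View pics/w6.png

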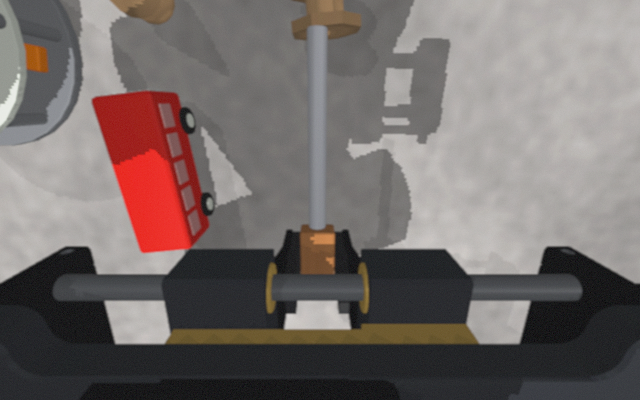

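View pics/z6.png

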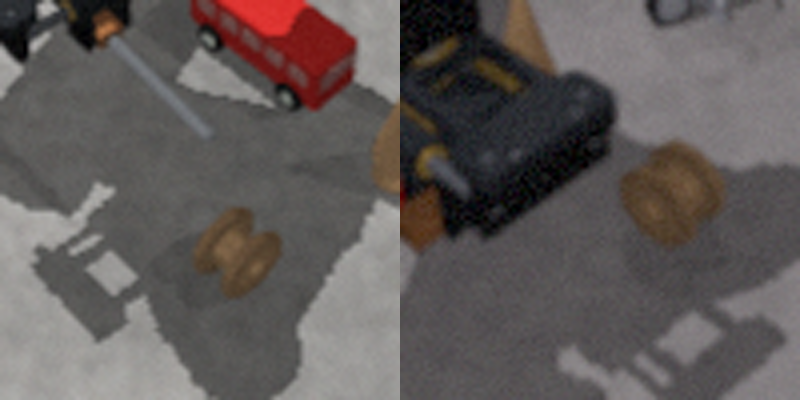

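Run:
```python
from h import *
a=load("wrist0")["img"][140:205,360:425];b=load("w5")["img"][160:260,430:530]
cv2.imwrite("pics/z7.png",np.hstack([cv2.resize(a,(390,390),interpolation=2),cv2.resize(b,(390,390),interpolation=2)]))
```

View pics/z7.png

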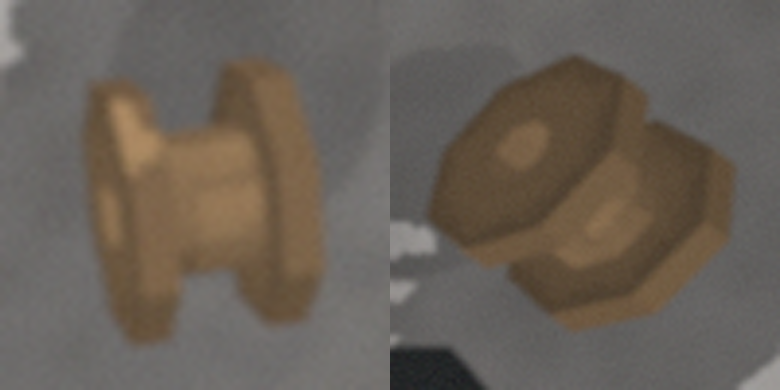

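Run:
```python
from h import *
print("near w5",onz(load("w5"),464.1,197.2,.026))
print("near w5 face avg",onz(load("w5"),430+134.6/3.9,160+149.4/3.9,.026))
print("far w0",onz(load("wrist0"),378,176.7,.026))
print("far s6",onz(load("s6"),260+262/4,150+262/4,.026),"near d6",onz(load("d6"),250+(655-400)/4,180+203/4,.026))
# drum whole silhouettes mask centroid
for n,box in(("scene0",(300,195,340,235)),("side0",(300,205,340,250)),("s6",(305,198,335,228)),("d6",(300,210,335,245)),("wrist0",(365,145,420,200)),("w5",(435,170,525,250))):
    c=load(n);h=cv2.cvtColor(c["img"],cv2.COLOR_BGR2HSV);x0,y0,x1,y1=box
    m=cv2.inRange(h[y0:y1,x0:x1],(5,70,30),(25,255,255));M=cv2.moments(m,True);u,v=M["m10"]/M["m00"]+x0,M["m01"]/M["m00"]+y0
    print(n,M["m00"],u,v,onz(c,u,v,.026))
```

```text
near w5 [ 0.5129 -0.0008  0.026 ]
near w5 face avg [ 0.514  -0.0012  0.026 ]
far w0 [0.5475 0.0052 0.026 ]
far s6 [0.5479 0.0083 0.026 ] near d6 [ 0.516  -0.0003  0.026 ]
scene0 300.0 318.7866666666667 212.58333333333334 [ 0.5292 -0.0011  0.026 ]
side0 465.0 317.9161290322581 227.83225806451614 [0.5296 0.0002 0.026 ]
s6 300.0 318.71 212.57333333333332 [ 0.5291 -0.0012  0.026 ]
d6 453.0 317.75275938189844 228.0662251655629 [ 0.5288 -0.0001  0.026 ]
wrist0 1304.0 393.7921779141104 172.66947852760737 [0.528  0.0001 0.026 ]
w5 3584.0 479.29575892857144 209.869140625 [0.5331 0.0017 0.026 ]
```

```bash
python3 -m crank '[{"linear":[0.03,0.022,0],"delta_rot":[0,0,0],"gripper":0},{"linear":[0.03,0.022,0],"delta_rot":[0,0,0],"gripper":0},{"linear":[0,0,0],"delta_rot":[0,0,0],"gripper":0},{"linear":[0,0,0],"delta_rot":[0,0,0],"gripper":0}]'
python3 - <<'E'
from h import *
from station import r
c=snap("wrist","w7");i=c["img"]
cv2.imwrite("pics/w7z.png",cv2.resize(i[20:220,120:320],(600,600),interpolation=2))
E
```

```text
time_s: 14.8
tcp_pos: [0.4384, -0.0444, 0.122]
ee_rot: [[0.998, 0.063, -0.002], [0.063, -0.998, -0.0], [-0.002, 0.0, -1.0]]
wrist_force: [-0.0, -0.3, -1.5]
gripper_width: 0.219
```

View pics/w7.png

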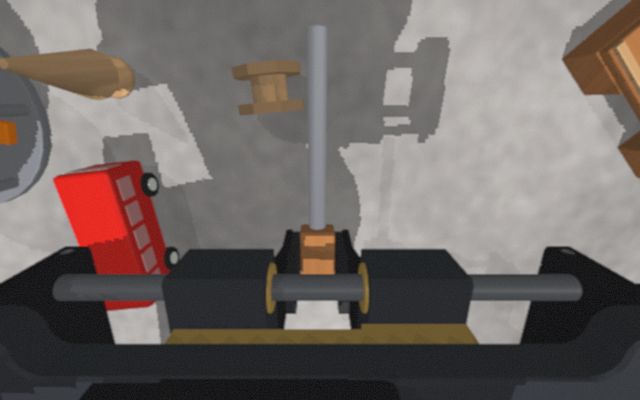

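Run:
```python
from h import *
c=load("w7")
cv2.imwrite("pics/w7z.png",cv2.resize(c["img"][50:125,220:320],(800,600),interpolation=2))
```

```text
(no output)
```

View pics/w7z.png

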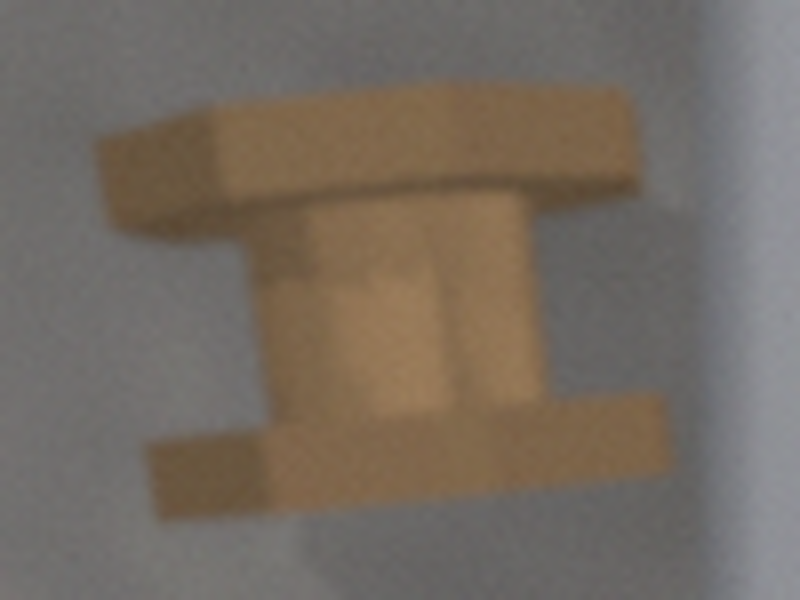

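Run:
```python
from h import *
c=load("w7");P=lambda x,y:onz(c,220+x/8,50+y/8,.052)[:2]
a,b,e,f=P(215,105),P(270,515),P(445,88),P(492,500)
print(a,b,e,f,np.linalg.norm(a-b),np.linalg.norm(a-e),np.linalg.norm(b-f))
for p,q in((a,b),(e,f)):print(np.degrees(np.arctan2(*(p-q)[::-1])))
print("centre",(a+b+e+f)/4)
# transverse edges: far outer edge, near outer edge
for p,q in((a,e),(b,f),(P(270,435),P(480,415))):d=p-q;print("perp->axis",np.degrees(np.arctan2(d[1],d[0]))-90)
# silhouette at z=.026 widest points: left/right extreme of near cheek
Q=lambda x,y:onz(c,220+x/8,50+y/8,.026)[:2]
# tip of rod
from station import r
s=r.sense();print("rod tip pix pred",proj(c,toolpt(s,(.12,0,-.002))))
```

```text
[0.5459 0.0133] [0.5102 0.0084] [ 0.5486 -0.0076] [ 0.5129 -0.0127] 0.03607506872540906 0.021033914749086512 0.02133167788158743
7.745847159078236
8.217365502419824
centre [0.5294 0.0004]
perp->axis 7.414511249320128
perp->axis 7.264487655702354
perp->axis 8.718122896271751
rod tip pix pred [315.9078  24.3225]
```

```bash
python3 -m crank '[{"linear":[0,0,0],"delta_rot":[0,0,-0.0733],"gripper":0},{"linear":[-0.026,-0.016,0],"delta_rot":[0,0,0],"gripper":0},{"linear":[-0.026,-0.016,0],"delta_rot":[0,0,0],"gripper":0},{"linear":[0,0,0.02],"delta_rot":[0,0,0],"gripper":0},{"linear":[0,0,0.03],"delta_rot":[0,0,0],"gripper":0},{"linear":[0,0,0.03],"delta_rot":[0,0,0],"gripper":0},{"linear":[0,0,0.018],"delta_rot":[0,0,0],"gripper":0},{"linear":[0,0,0],"delta_rot":[0,0,0],"gripper":0},{"linear":[0,0,0],"delta_rot":[0,0,0],"gripper":0},{"linear":[0,0,0],"delta_rot":[0,0,0],"gripper":0}]'
python3 - <<'E'
from h import *
from station import r
s=r.sense();print(s["tcp_pos"],s["ee_rot"])
tcp=np.array(s["tcp_pos"]);ct=np.array([.5294,.0004]);a=np.radians(7.8);d=np.array([np.cos(a),np.sin(a)]);q=tcp[:2]-ct
print("along",q@d,"lat(left+)",d[0]*q[1]-d[1]*q[0],"yaw",np.degrees(np.arctan2(s["ee_rot"][1][0],s["ee_rot"][0][0])))
for n,m in(("wrist","w8"),("side","d8"),("scene","s8")):snap(n,m)
a=load("s8")["img"][150:250,260:360];b=load("d8")["img"][180:280,240:340]
cv2.imwrite("pics/z8.png",np.hstack([cv2.resize(a,(400,400),interpolation=2),cv2.resize(b,(400,400),interpolation=2)]))
for p in((.118,0,-.002),):print([proj(load(k),toolpt(s,p)) for k in("w8","s8","d8")])
E
```

```text
time_s: 16.1
tcp_pos: [0.3839, -0.019, 0.0254]
ee_rot: [[0.991, 0.137, 0.002], [0.137, -0.991, 0.001], [0.002, -0.0, -1.0]]
wrist_force: [-0.1, -1.3, -1.0]
gripper_width: 0.228
[ 0.3839 -0.019   0.0254] [[ 0.9905  0.1374  0.0022]
 [ 0.1374 -0.9905  0.0008]
 [ 0.0023 -0.0005 -1.    ]]
along -0.14675277313807414 lat(left+) 0.000543587004813835 yaw 7.899926632301804
[array([316.6791,  28.8232]), array([312.2788, 205.5803]), array([309.5561, 233.9829])]
```

View pics/w8.png

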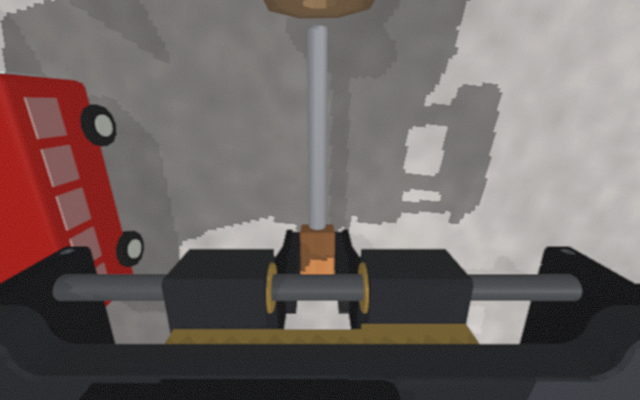

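View pics/z8.png

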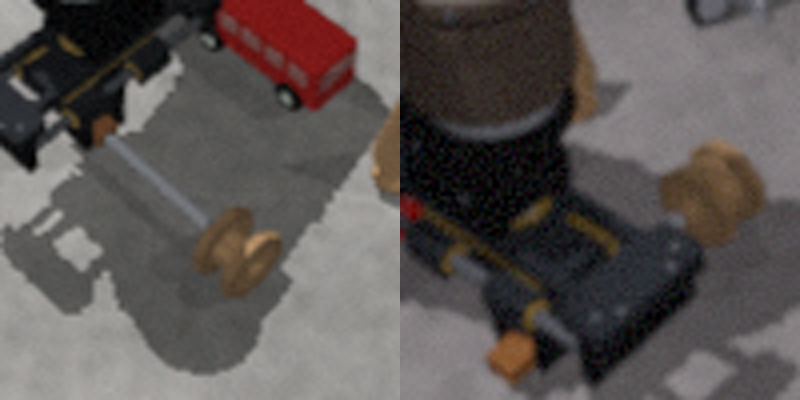

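```bash
python3 -m crank '[{"linear":[0.006,0,0.001],"delta_rot":[0,0,0],"gripper":0},{"linear":[0.008,0,0],"delta_rot":[0,0,0],"gripper":0},{"linear":[0.008,0,0],"delta_rot":[0,0,0],"gripper":0},{"linear":[0.006,0,0],"delta_rot":[0,0,0],"gripper":0},{"linear":[0,0,0],"delta_rot":[0,0,0],"gripper":0}]'
python3 - <<'E'
from h import *
from station import r
for n,m in(("wrist","w9"),("side","d9"),("scene","s9")):snap(n,m)
a=load("s9")["img"][150:250,260:360];b=load("d9")["img"][180:280,240:340]
cv2.imwrite("pics/z9.png",np.hstack([cv2.resize(a,(400,400),interpolation=2),cv2.resize(b,(400,400),interpolation=2)]))
E
```

```text
time_s: 16.88
tcp_pos: [0.4116, -0.0154, 0.0234]
ee_rot: [[0.991, 0.137, 0.0], [0.137, -0.991, 0.0], [0.0, -0.0, -1.0]]
wrist_force: [-1.2, -1.5, -0.4]
gripper_width: 0.224
```

View pics/w9.png

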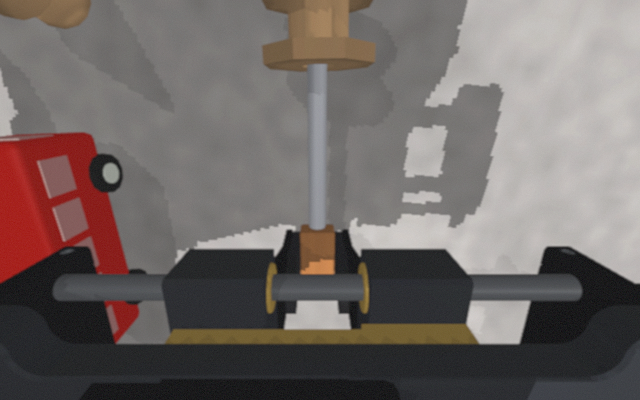

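View pics/z9.png

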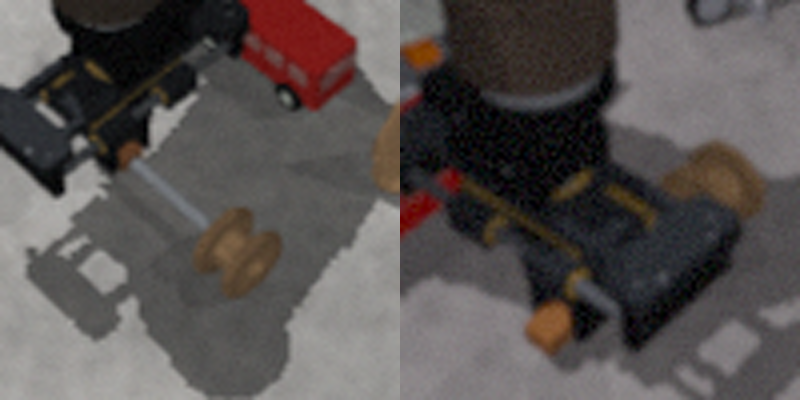

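```bash
python3 -m crank '[{"linear":[0.008,0.0003,0],"delta_rot":[0,0,0],"gripper":0},{"linear":[0.01,0,0],"delta_rot":[0,0,0],"gripper":0},{"linear":[0.01,0,0],"delta_rot":[0,0,0],"gripper":0},{"linear":[0.01,0,0],"delta_rot":[0,0,0],"gripper":0},{"linear":[0.01,0,0],"delta_rot":[0,0,0],"gripper":0},{"linear":[0.005,0,0],"delta_rot":[0,0,0],"gripper":0},{"linear":[0,0,0],"delta_rot":[0,0,0],"gripper":0}]'
python3 - <<'E'
from h import *
for n,m in(("wrist","w10"),("scene","s10")):snap(n,m)
a=load("w10")["img"][0:300,160:480];b=load("s10")["img"][150:250,260:360]
cv2.imwrite("pics/z10.png",np.hstack([cv2.resize(a,(400,375)),cv2.resize(b,(375,375),interpolation=2)]))
E
```

```text
time_s: 17.9
tcp_pos: [0.4638, -0.0085, 0.0235]
ee_rot: [[0.991, 0.137, -0.0], [0.137, -0.991, -0.0], [-0.0, 0.0, -1.0]]
wrist_force: [-0.4, -0.5, -0.4]
gripper_width: 0.223
```

View pics/z10.png

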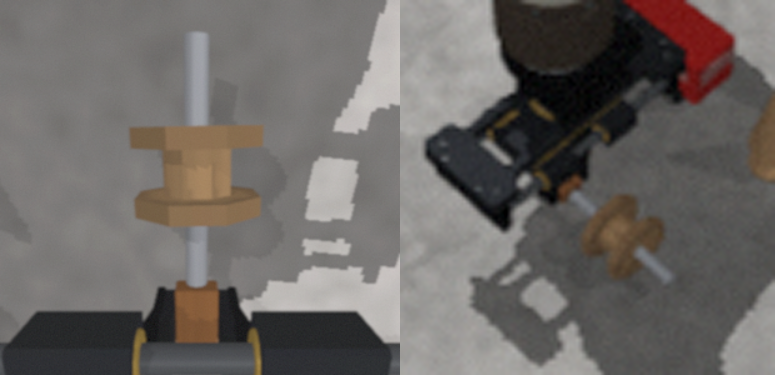

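```bash
python3 -m crank '[{"linear":[0,0,-0.004],"delta_rot":[0,0,0],"gripper":0},{"linear":[0,0,-0.01],"delta_rot":[0,0,0],"gripper":0},{"linear":[0,0,-0.02],"delta_rot":[0,0,0],"gripper":0},{"linear":[0,0,-0.025],"delta_rot":[0,0,0],"gripper":0},{"linear":[0,0,-0.03],"delta_rot":[0,0,0],"gripper":0},{"linear":[0,0,-0.03],"delta_rot":[0,0,0],"gripper":0},{"linear":[0,0,-0.03],"delta_rot":[0,0,0],"gripper":0},{"linear":[0,0,-0.025],"delta_rot":[0,0,0],"gripper":0},{"linear":[0,0,-0.01],"delta_rot":[0,0,0],"gripper":0},{"linear":[0,0,0],"delta_rot":[0,0,0],"gripper":0}]'
python3 - <<'E'
from h import *
from station import r
s=r.sense();print(s["joints"])
for n,m in(("wrist","w11"),("scene","s11"),("side","d11")):snap(n,m)
a=load("w11")["img"][0:300,160:480]
cv2.imwrite("pics/z11.png",np.hstack([cv2.resize(a,(400,375)),cv2.resize(load("s11")["img"][90:240,260:440],(400,375),interpolation=2)]))
E
```

```text
time_s: 19.25
tcp_pos: [0.4634, -0.0084, 0.2079]
ee_rot: [[0.991, 0.137, 0.001], [0.137, -0.991, 0.001], [0.001, -0.001, -1.0]]
wrist_force: [0.5, 0.2, -1.5]
gripper_width: 0.225
[ 19.1132   6.8467 -22.5531  -0.0251 -60.5422  78.7718]
```

View pics/z11.png

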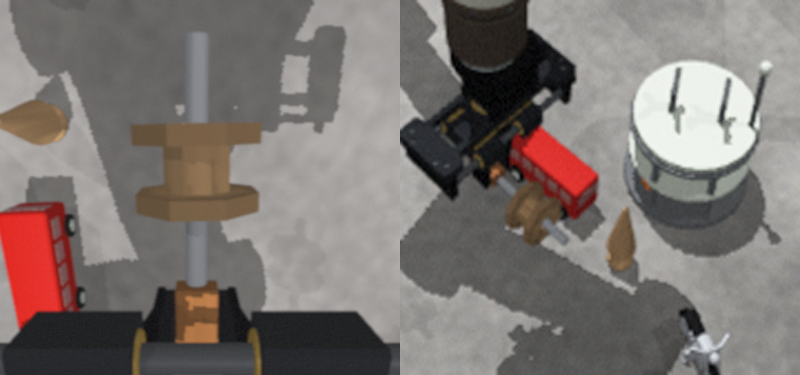

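View pics/d11.png

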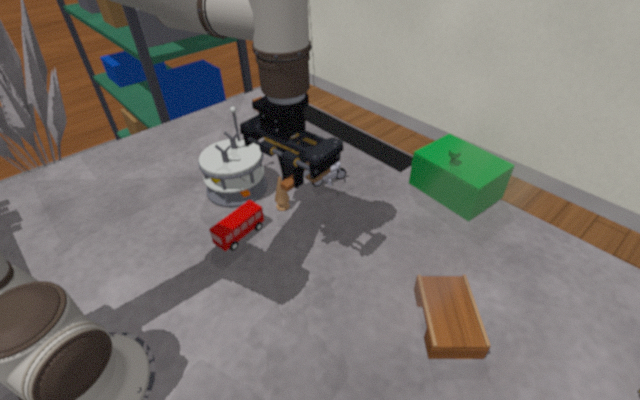

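Run:
```python
from h import *
cv2.imwrite("pics/z12.png",np.hstack([cv2.resize(load("s11")["img"][108:168,365:435],(700,600),interpolation=2)]))
cv2.imwrite("pics/z13.png",np.hstack([cv2.resize(load("d11")["img"][100:170,195:275],(800,700),interpolation=2)[:600]]))
```

```text
(no output)
```

View pics/z12.png

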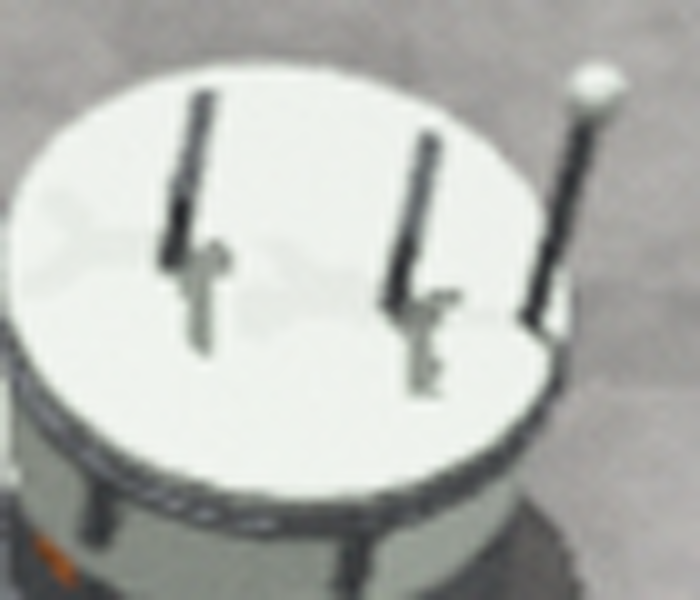

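View pics/z13.png

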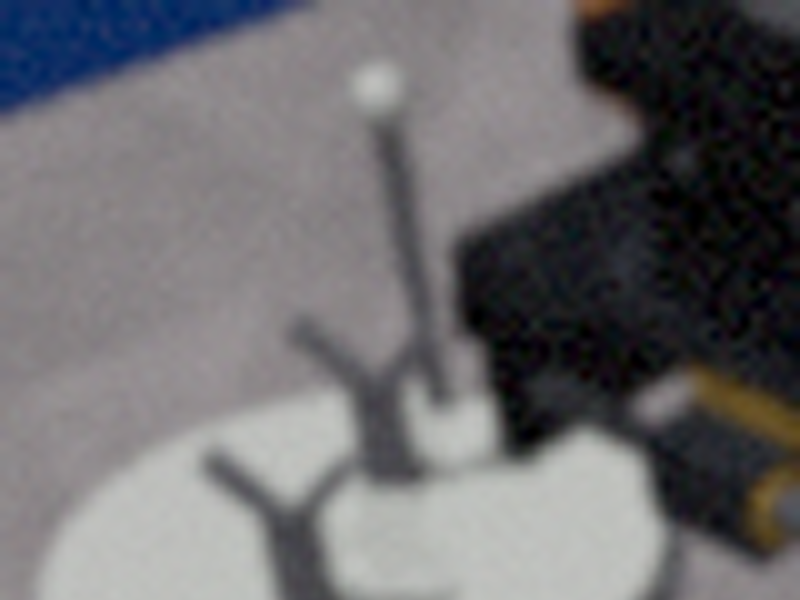

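Run:
```python
from h import *
s=load("s11");d=load("d11")
S=lambda x,y:(365+x/10,108+y/10);D=lambda x,y:(195+x/10,100+y/10)
a=onz(d,*D(296,515),.145);b=onz(d,*D(378,382),.145);print("side V",a,b,(a+b)/2,np.linalg.norm(a-b))
# fork tips at z=.162: scene far end / near end?
for n,p in(("f1top",(205,95)),("f1near",(172,265)),("f2top",(430,137)),("f2near",(395,305))):print(n,onz(s,*S(*p),.162)[:2],onz(s,*S(*p),.112)[:2])
print("side tips",[onz(d,*D(*p),.162)[:2] for p in((215,458),(300,328),(350,465),(415,345))])
L,e=tri([(s,*S(597,88)),(d,*D(377,85))]);print("lamp",L,e)
# disc ellipse centre: scene white mask
h=cv2.cvtColor(s["img"],cv2.COLOR_BGR2HSV)
```

```text
side V [0.4616 0.2699 0.145 ] [0.5105 0.3099 0.145 ] [0.4861 0.2899 0.145 ] 0.06315542868616322
f1top [0.455  0.2855] [0.4238 0.3209]
f1near [0.497  0.2373] [0.4678 0.2703]
f2top [0.504  0.3258] [0.4752 0.3632]
f2near [0.5436 0.2769] [0.5168 0.3119]
side tips [array([0.4492, 0.2815]), array([0.4973, 0.3211]), array([0.4718, 0.2554]), array([0.5143, 0.2929])]
lamp [0.5427 0.3411 0.2069] [array([ 0.1, -0.3]), array([0.2, 0.2])]
```

```bash
python3 -m crank '[{"linear":[0,0,0],"delta_rot":[0,0,-0.08],"gripper":0},{"linear":[0,0,0],"delta_rot":[0,0,-0.13],"gripper":0},{"linear":[0,0,0],"delta_rot":[0,0,-0.13],"gripper":0},{"linear":[0,0,0],"delta_rot":[0,0,-0.13],"gripper":0},{"linear":[0,0,0],"delta_rot":[0,0,-0.082],"gripper":0},{"linear":[0.005,-0.0097,0],"delta_rot":[0,0,0],"gripper":0},{"linear":[0.01,-0.02,0],"delta_rot":[0,0,0],"gripper":0},{"linear":[0.014,-0.027,0],"delta_rot":[0,0,0],"gripper":0},{"linear":[0.014,-0.027,0],"delta_rot":[0,0,0],"gripper":0},{"linear":[0.014,-0.027,0],"delta_rot":[0,0,0],"gripper":0}]'
python3 -m crank '[{"linear":[0.014,-0.027,0],"delta_rot":[0,0,0],"gripper":0},{"linear":[0.014,-0.027,0],"delta_rot":[0,0,0],"gripper":0},{"linear":[0.012,-0.023,0],"delta_rot":[0,0,0],"gripper":0},{"linear":[0.01,-0.019,0],"delta_rot":[0,0,0],"gripper":0},{"linear":[0.005,-0.01,0],"delta_rot":[0,0,0],"gripper":0},{"linear":[0,0,0],"delta_rot":[0,0,0],"gripper":0},{"linear":[0,0,0],"delta_rot":[0,0,0],"gripper":0}]'
python3 - <<'E'
from h import *
from station import r
s=r.sense();print(s["tcp_pos"],s["ee_rot"],s["joints"])
for n,m in(("wrist","w14"),("scene","s14"),("side","d14")):snap(n,m)
E
```

```text
time_s: 20.65
tcp_pos: [0.4364, 0.1144, 0.207]
ee_rot: [[0.772, 0.635, -0.001], [0.635, -0.772, -0.001], [-0.001, -0.0, -1.0]]
wrist_force: [0.5, -0.5, -1.3]
gripper_width: 0.229
time_s: 21.52
tcp_pos: [0.412, 0.2294, 0.2074]
ee_rot: [[0.772, 0.636, -0.001], [0.636, -0.772, -0.001], [-0.001, 0.0, -1.0]]
wrist_force: [-0.2, -0.6, -1.8]
gripper_width: 0.227
[0.412  0.2294 0.2074] [[ 0.7721  0.6356 -0.0005]
 [ 0.6356 -0.7721 -0.0005]
 [-0.0007  0.0001 -1.    ]] [ 48.9168   7.7441 -21.5718  -0.0038 -60.7264  80.5464]
```

View pics/w14.png

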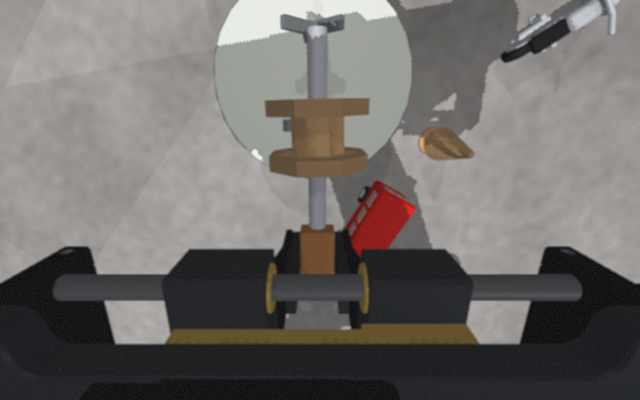

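View pics/s14.png

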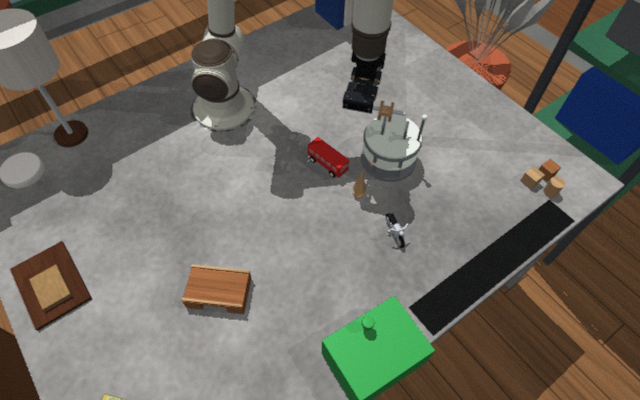

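View pics/d14.png

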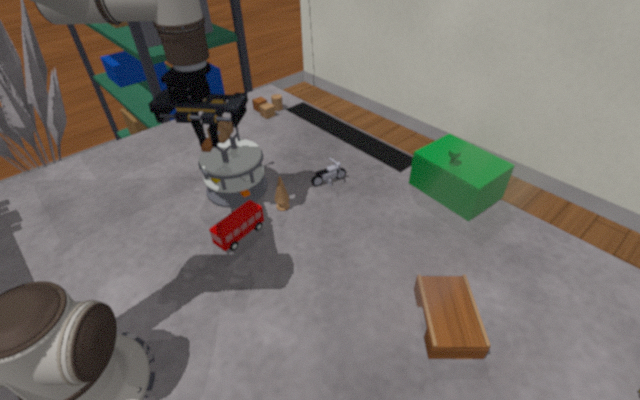

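Run:
```python
from h import *
c=load("w14")
cv2.imwrite("pics/z14.png",cv2.resize(c["img"][0:135,255:375],(533,600),interpolation=2))
```

```text
(no output)
```

View pics/z14.png

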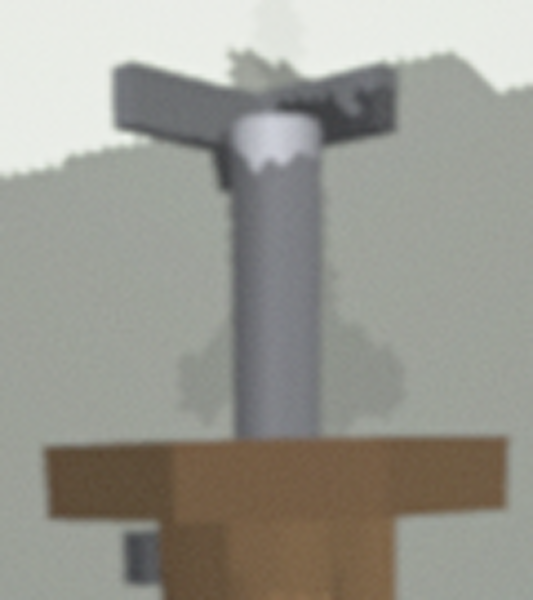

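Run:
```python
from h import *
from station import r
s=r.sense();c=load("w14");k=120*1.0/533
P=lambda x,y,z:onz(c,255+x*k,y*135/600,z)
L=P(117,95,.162);R=P(395,97,.162);N=P(125,558,.162);T=P(278,120,.209)
print(L,R,N,np.linalg.norm(L-R),"tip",T)
R3=np.array(s["ee_rot"]);t=np.array(s["tcp_pos"])
for n,p in(("L",L),("R",R),("mid",(L+R)/2),("N",N),("tip",T)):print(n,R3.T@(p-t))
d=L-N;print(np.degrees(np.arctan2(d[1],d[0])),np.linalg.norm(d))
m=(L+R)/2;x=d/np.linalg.norm(d);print("centre",m-x*.032)
# disc outline
g=c["img"];h=cv2.cvtColor(g,cv2.COLOR_BGR2GRAY)
pts=np.array([(215,68),(411,68),(236,132),(222,32)],float)
print([ (R3.T@(onz(c,u,v,.112)-t))[:2] for u,v in pts])
```

```text
[0.4999 0.3305 0.162 ] [0.5246 0.3    0.162 ] [0.45   0.2909 0.162 ] 0.03921447038027313 tip [0.504  0.3046 0.209 ]
L [ 0.1319 -0.0224  0.0455]
R [0.1317 0.0168 0.0455]
mid [ 0.1318 -0.0028  0.0455]
N [ 0.0683 -0.0235  0.0456]
tip [ 0.1187  0.0002 -0.0015]
38.435666255491206 0.06365581596948383
centre [0.4872 0.2953 0.162 ]
[array([ 0.1101, -0.0828]), array([0.1101, 0.0762]), array([ 0.0591, -0.0701]), array([ 0.1362, -0.0746])]
```

```bash
python3 -m crank '[{"linear":[0,0,0],"delta_rot":[0,0,0.0175],"gripper":0},{"linear":[0.01,-0.002,0],"delta_rot":[0,0,0],"gripper":0},{"linear":[0.0136,-0.0031,0],"delta_rot":[0,0,0],"gripper":0},{"linear":[0.01,0,0],"delta_rot":[0,0,0],"gripper":0},{"linear":[0,0,0.015],"delta_rot":[0,0,0],"gripper":0},{"linear":[0,0,0.015],"delta_rot":[0,0,0],"gripper":0},{"linear":[0,0,0.01],"delta_rot":[0,0,0],"gripper":0},{"linear":[0,0,0],"delta_rot":[0,0,0],"gripper":0},{"linear":[0,0,0],"delta_rot":[0,0,0],"gripper":0}]'
python3 - <<'E'
from h import *
from station import r
s=r.sense();print(s["tcp_pos"],s["ee_rot"])
for n,m in(("wrist","w15"),("scene","s15"),("side","d15")):snap(n,m)
cv2.imwrite("pics/z15.png",np.hstack([cv2.resize(load("w15")["img"][0:250,200:440],(576,600))]))
cv2.imwrite("pics/z16.png",np.hstack([cv2.resize(load("s15")["img"][80:180,340:440],(400,400),interpolation=2),cv2.resize(load("d15")["img"][100:200,180:280],(400,400),interpolation=2)]))
E
```

```text
time_s: 22.8
tcp_pos: [0.4355, 0.255, 0.1679]
ee_rot: [[0.782, 0.623, 0.001], [0.623, -0.782, 0.0], [0.001, 0.0, -1.0]]
wrist_force: [0.2, 0.5, -1.5]
gripper_width: 0.228
[0.4355 0.255  0.1679] [[ 0.7825  0.6227  0.0008]
 [ 0.6227 -0.7825  0.0005]
 [ 0.0009  0.0001 -1.    ]]
```

View pics/z15.png

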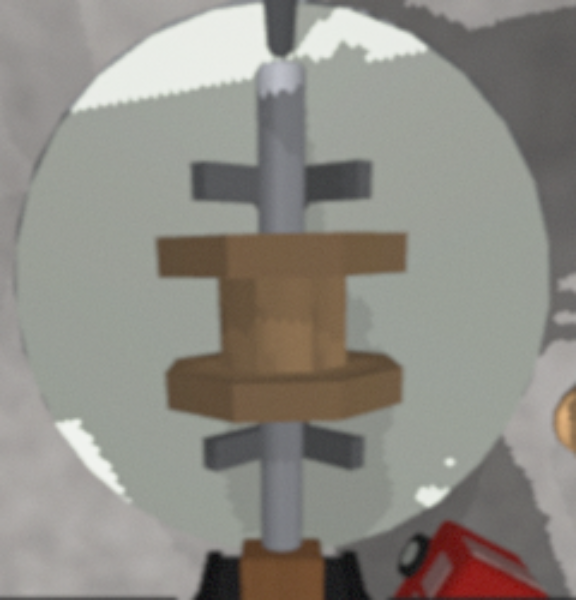

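View pics/z16.png

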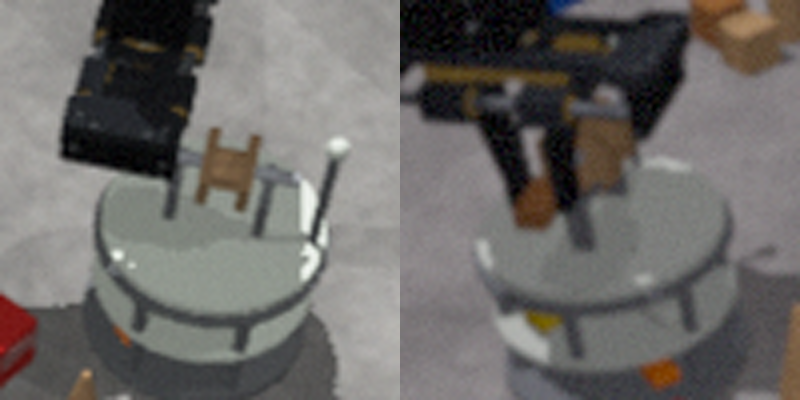

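```bash
python3 -m crank '[{"linear":[0,0,0.006],"delta_rot":[0,0,0],"gripper":0},{"linear":[0,0,0.006],"delta_rot":[0,0,0],"gripper":0},{"linear":[0,0,0.003],"delta_rot":[0,0,0],"gripper":0},{"linear":[0,0,0.002],"delta_rot":[0,0,0],"gripper":0},{"linear":[0,0,0],"delta_rot":[0,0,0],"gripper":0},{"linear":[0,0,0],"delta_rot":[0,0,0],"gripper":0}]'
python3 - <<'E'
from h import *
for n,m in(("wrist","w17"),("scene","s17"),("side","d17")):snap(n,m)
cv2.imwrite("pics/z17.png",np.hstack([cv2.resize(load("w17")["img"][0:250,200:440],(384,400)),cv2.resize(load("s17")["img"][90:170,350:430],(400,400),interpolation=2)]))
E
```

```text
time_s: 23.7
tcp_pos: [0.4354, 0.2548, 0.1506]
ee_rot: [[0.783, 0.623, 0.0], [0.623, -0.783, 0.0], [0.0, 0.0, -1.0]]
wrist_force: [0.4, -1.4, -1.2]
gripper_width: 0.223
```

View pics/z17.png

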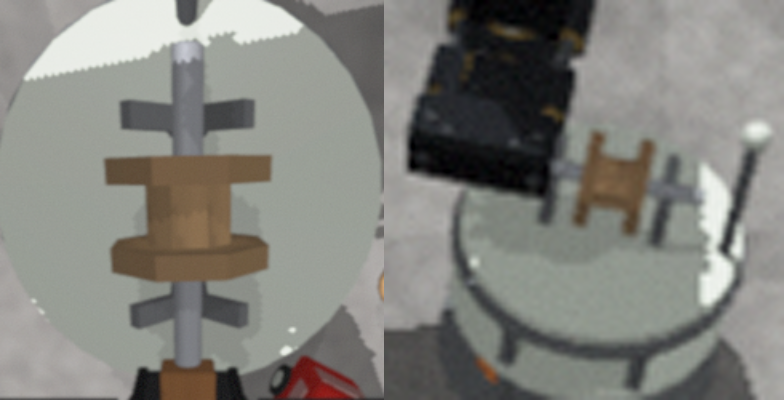

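```bash
python3 -m crank '[{"linear":[0,0,0.001],"delta_rot":[0,0,0],"gripper":0},{"linear":[0,0,0],"delta_rot":[0,0,0],"gripper":0},{"linear":[0,0,0],"delta_rot":[0,0,0],"gripper":0}]'
```

```text
time_s: 24.22
tcp_pos: [0.4355, 0.2549, 0.15]
ee_rot: [[0.783, 0.623, 0.001], [0.623, -0.783, 0.0], [0.001, 0.0, -1.0]]
wrist_force: [-0.3, -2.6, 2.0]
gripper_width: 0.226
```

```bash
python3 -m crank '[{"linear":[0,0,0],"delta_rot":[0,0,0],"gripper":50},{"linear":[0,0,0],"delta_rot":[0,0,0],"gripper":50},{"linear":[0,0,0],"delta_rot":[0,0,0],"gripper":50},{"linear":[0,0,0],"delta_rot":[0,0,0],"gripper":50},{"linear":[0,0,0],"delta_rot":[0,0,0],"gripper":50}]'
python3 - <<'E'
from h import *
for n,m in(("wrist","w18"),("scene","s18")):snap(n,m)
cv2.imwrite("pics/z18.png",np.hstack([cv2.resize(load("w18")["img"][0:250,200:440],(384,400)),cv2.resize(load("s18")["img"][90:170,350:430],(400,400),interpolation=2)]))
E
```

```text
time_s: 24.85
tcp_pos: [0.4353, 0.2549, 0.1495]
ee_rot: [[0.783, 0.623, -0.0], [0.623, -0.783, 0.0], [-0.0, -0.0, -1.0]]
wrist_force: [-0.3, 0.3, -0.8]
gripper_width: 0.495
```

View pics/z18.png

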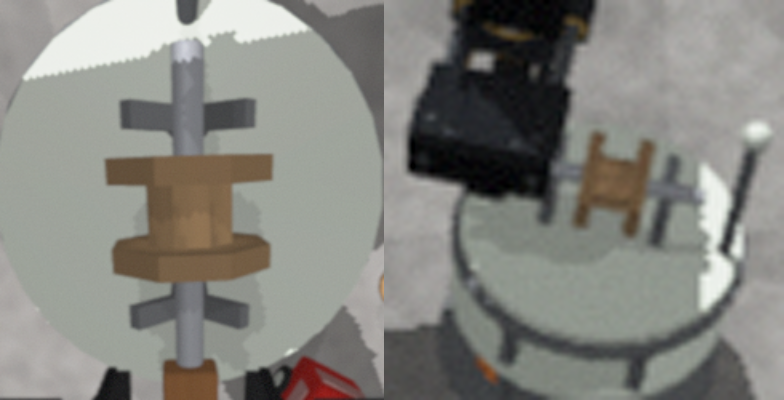

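Seated and released: the rod lies in both forks with the drum between them. I'll retreat straight up, then back.

```bash
python3 -m crank '[{"linear":[0,0,-0.02],"delta_rot":[0,0,0],"gripper":50},{"linear":[0,0,-0.03],"delta_rot":[0,0,0],"gripper":50},{"linear":[0,0,-0.03],"delta_rot":[0,0,0],"gripper":50},{"linear":[0,0,-0.03],"delta_rot":[0,0,0],"gripper":50},{"linear":[-0.02,0.02,0],"delta_rot":[0,0,0],"gripper":50},{"linear":[0,0.04,0],"delta_rot":[0,0,0],"gripper":50},{"linear":[0,0.04,0],"delta_rot":[0,0,0],"gripper":50},{"linear":[0,0,0],"delta_rot":[0,0,0],"gripper":50},{"linear":[0,0,0],"delta_rot":[0,0,0],"gripper":50}]'
python3 - <<'E'
from h import *
for n,m in(("wrist","w19"),("scene","s19"),("side","d19")):snap(n,m)
cv2.imwrite("pics/z19.png",np.hstack([cv2.resize(load("s19")["img"][90:170,350:430],(400,400),interpolation=2),cv2.resize(load("d19")["img"][110:190,190:270],(400,400),interpolation=2)]))
E
```

```text
time_s: 26.08
tcp_pos: [0.4812, 0.1635, 0.2588]
ee_rot: [[0.783, 0.622, -0.001], [0.622, -0.783, -0.001], [-0.001, -0.001, -1.0]]
wrist_force: [-0.2, 0.5, 0.5]
gripper_width: 0.499
```

View pics/z19.png

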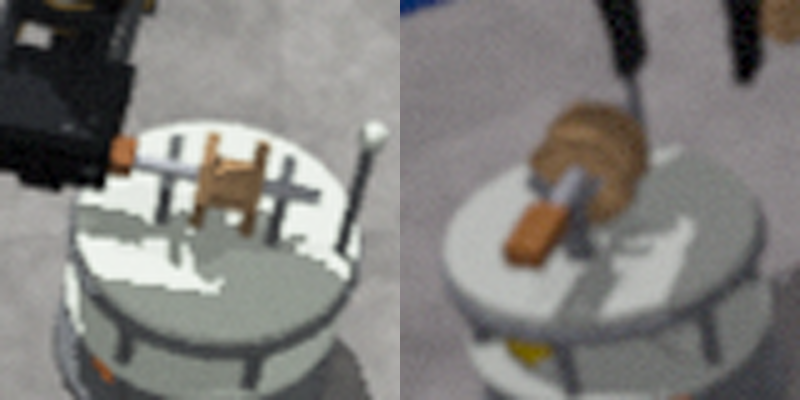

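View pics/w19.png

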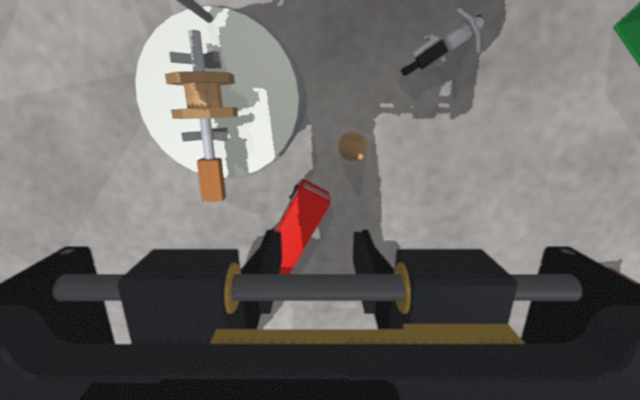

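View pics/s19.png

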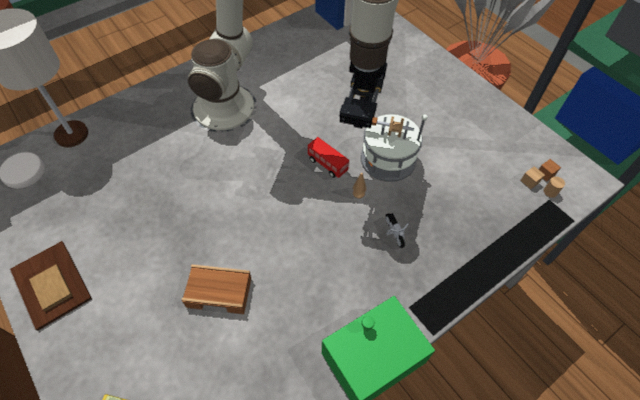

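Run:
```python
from h import *
c=load("w19");cv2.imwrite("pics/z20.png",cv2.resize(c["img"][20:210,150:260],(347,600),interpolation=2))
```

```text
(no output)
```

View pics/z20.png

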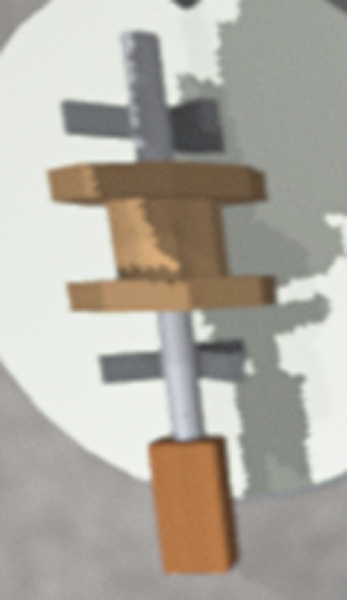

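Run:
```python
from h import *
c=load("w19");k=110/347
P=lambda x,y,z:onz(c,150+x*k,20+y*k,z)[:2]
fl,fr=P(64,117,.162),P(222,124,.162);nl,nr=P(102,368,.162),P(244,359,.162)
f=(fl+fr)/2;n=(nl+nr)/2;x=(f-n)/np.linalg.norm(f-n);ct=(f+n)/2;y=np.array([-x[1],x[0]])
tip=P(140,36,.152);ge=P(188,440,.157)
m=(tip+ge)/2
# drum at top flats z = .152-.003+.026
d=(P(83,170,.175)+P(235,165,.175)+P(90,308,.175)+P(190,305,.175))/4
print("fork gap",np.linalg.norm(f-n),"yaw",np.degrees(np.arctan2(x[1],x[0])),"rod yaw",np.degrees(np.arctan2(*(tip-ge)[::-1])),np.linalg.norm(tip-ge))
for q,p in(("mid",m),("drum",d)):print(q,(p-ct)@x,(p-ct)@y)
# neighbours moved? compare scene first/last pixel positions
a=load("s1")["img"].astype(int);b=load("s19")["img"].astype(int)
for nm,(x0,y0,x1,y1) in dict(bridge=(175,255,260,320),bus=(305,135,352,178),moto=(383,210,408,247),tree=(352,172,368,200)).items():
    def mom(i):
        h=cv2.cvtColor(i.astype(np.uint8)[y0:y1,x0:x1],cv2.COLOR_BGR2HSV);m=cv2.inRange(h,(0,110,50),(25,255,255)) if nm!="moto" else cv2.inRange(h,(0,0,0),(180,255,50));M=cv2.moments(m,True);return M["m00"],M["m10"]/max(M["m00"],1),M["m01"]/max(M["m00"],1)
    print(nm,np.round(mom(a),1),np.round(mom(b),1))
```

```text
fork gap 0.0613408830221871 yaw 38.87247172877278 rod yaw 39.77372601888311 0.10499288661202776
mid -0.000488380171547647 0.0010622500744108833
drum 0.0017763039899853722 -0.002815824167338015
bridge [2367.    42.5   33. ] [2317.    42.2   33.2]
bus [809.   22.8  21.2] [805.   22.6  21.2]
moto [95.  12.2 17. ] [111.   12.3  17.1]
tree [88.   7.6 15.2] [89.   7.7 14.8]
```

All of it is within tolerance, so I'll hand it in.

```bash
python3 -c "
from station import r,workorder
s=r.sense();print(s['joint_velocities'],s['time_s'])
print(workorder.finish_job())"
```

```text
[ 0.29602178  0.02370673  0.36723371  0.11823018 -0.08409888 -0.04733596] 26.225
the job is handed in; nothing more can be done
None
```

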